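# Latch the chip cradle into its alignment nest

## Task

Lock the loose chip cradle in its nest with the draw latch: take the wire bail by its roller, hook its crossbar behind the keeper, under the lip, while the lever is still up, and let go. Then press the lever back over centre until it is fully down, and for a moment firmly on its stop (some 10 N, never over 25), so that the cradle is drawn home against the stop tower. Feel your way gently: under 20 N of bail on keeper while hooking, no leaning on the cradle or lifting it, and leave the other things where they are.

Things in the scene. Friction and masses are not known exactly. Their poses are not given: they have to be found in the camera images.
- nest: Fixed stage plate 306 x 124 mm, top 30 mm up. Origin: on the table under it (x = -150 to 156). +x runs from lever to keeper, +y along the hinges, z up. Lever hinge at x -55, z 82 to 88 (hand-set head, setting not measured). Black stop tower, 26 wide, up to z 92, at x -30 to 0: its face x = 0 is home. Side rails 44 tall at y +-45 and an end stop at x 144 leave the cradle 1.5 mm of side play.
- cradle: Loose aluminium carrier, 0.6 to 0.9 kg: slab 130 x 80 x 20 mm on the nest's plate between the rails, copper chip mount at its far end (26 mm tall). Origin: underside, middle of the end facing the latch; +x as the nest's. The keeper post stands on that end: x 0 to 32, 26 mm wide, 61.5 mm tall. Starts 2 to 6 mm off the stop tower and slides if pushed; home is nest x = 0.
- keeper (a point): Centre of the seated crossbar, 35 mm from the cradle's latch end, 81 mm over the table; axes as the cradle's. The post's face is 3 mm to -x. A lip 26 mm wide juts from the post over it to 4.5 mm to +x, underside 5.5 and top 10.5 mm above; a tongue 12 mm wide, to 7 mm to +x, lies 5.5 mm below. The bar comes down beyond the lip (centre over 7.5 mm to +x), then back to -x under it.
- lever (a joint): Angle (rad) of the flat steel lever, 73 mm long from its hinge, 6 thick, 24 wide: 0 upright, negative towards the keeper (to -0.8), positive leaning back. Starts at -0.15 to 0.25, stays where left (0.07 N m). Press it on the face that looks to the keeper. Hooked, dead centre is near 1.5; 4 to 7 N near the end take it over; 1.64 is down on its stop, nearly level. Do not count on it to snap home.
- bail: Sprung wire loop of 6 mm steel, 42 mm wide between wire centres, hinged on the lever 22 mm from the lever's hinge; its sides straddle lever, tower and keeper. Origin on its hinge, +x towards the crossbar. Stretches up to 12 mm at 5 N/mm. Moving it along the latch swings the lever with it (3 to 6 N).
- bail_hinge (a joint): Angle in rad of the bail about its hinge on the lever, positive lifting; this plus joint lever is the bail's slope above the horizontal. Starts at 0.35 to 0.8. The hinge is stiff enough (0.035 N m) for the bail to stay where it is left.
- bar (a point): Centre of the bail's crossbar (6 mm thick, along the nest's y), 106 mm from the bail's hinge when unstretched.
- roller (a point): Centre of the bail's grip: steel roller 18 mm in diameter, 16 mm long, axis along the nest's y, on a stem 20 mm beyond the crossbar in line with the bail. Pinch its flat ends from above (16 mm, along the nest's y); it can turn between the fingers. With the bar hooked it lies about 31 mm above the cradle's slab.
- post_holder: Bystander: steel post holder, 32 mm wide, 70 mm tall, beside the nest.
- lens_tube: Bystander: short black tube, 32 mm wide, 26 mm tall, beside the nest.
- driver: Bystander: screwdriver, 160 mm, lying beside the nest.
- parts_tray: Bystander: white tray, 100 x 75 x 22 mm.
- lens_jar: Bystander: clear jar with a black cap, 44 mm wide, 50 mm tall.
- sample_box: Bystander: grey flat box, 60 x 60 x 20 mm.
- wrench: Bystander: wrench, 130 mm, lying flat.
There are look-alikes about, which are no part of the job. There is more than one size of the cradle; the one meant has the size given above.

How it is judged:
On the way, in this order (a step that is already met when the one before it is completed fails the run):
1. the crossbar is in the keeper, under its lip, with the lever still up, and the fingers have let go of the bail (x of bar in the frame of keeper between -0.004 and 0.004 m and z of bar in the frame of keeper between -0.006 and 0.005 m and y of bar in the frame of keeper between -0.008 and 0.008 m and value of joint lever below 0.95 rad and contact force between the fingers and bail below 0.2 N), for 0.2 s.
2. the lever is pressed over centre and firmly onto its stop (more than 6 N) (contact force between the fingers and lever_c0 above 6 N and value of joint lever above 1.6 rad and x of bar in the frame of keeper between -0.004 and 0.004 m and z of bar in the frame of keeper between -0.006 and 0.005 m and y of bar in the frame of keeper between -0.008 and 0.008 m), for 0.1 s.
At the end, for the whole second after the job is handed in: The crossbar sits in the keeper under its lip (within 4 mm along the latch, 6 mm below to 5 mm above and 8 mm to the side of the seat), the lever is down on its stop (joint above 1.60 rad), the cradle lies flat (tilt under 0.05 rad), at rest and home against the stop tower (within 2 mm) (x of bar in the frame of keeper between -0.004 and 0.004 m and z of bar in the frame of keeper between -0.006 and 0.005 m and y of bar in the frame of keeper between -0.008 and 0.008 m and value of joint lever above 1.6 rad and x of cradle in the frame of nest below 0.002 m and angle between cradle's own z axis and vertical below 0.05 rad and linear speed of cradle below 0.02 m/s); the robot touches nothing.
It fails at once if the bail is pushed against the cradle or its keeper with more than 20 N while the lever is still up (contact force between bail and cradle above 20 N and value of joint lever below 0.8 rad).
It fails at once if the lever is pressed with more than 25 N (contact force between the fingers and lever_c0 above 25 N).
It fails at once if the robot leans on the cradle with more than 15 N (contact force between any of the fingers, the arm and cradle above 15 N).
It fails at once if the cradle is tipped or lifted out of the nest (angle between cradle's own z axis and vertical above 0.12 rad or z of cradle in the frame of nest above 0.042 m).
It fails at once if a bystander is moved by more than 20 mm (distance of any of post_holder, lens_tube, driver, parts_tray, lens_jar, sample_box, wrench from where it was at the start of the episode above 0.02 m).
It also fails if it takes over 51 s, if anything falls off the work surface, if the arm or the gripper's body presses on something with over 40 N, if the wrist force passes 120 N, or if a joint passes its speed limit or range.

## Robot

A 7-joint arm with a two-finger parallel gripper is mounted at the origin on the work surface. World frame = base frame: x ahead of the robot, y to its left, z up, the work surface at z = 0. Lengths are in m, angles in rad, forces in N, time in s.
With the tool pointing down it reaches from about 0.35 to 0.9 m from the base axis. Payload 8.1 kg.
Tool frame: the origin (TCP) lies between the finger pads; the fingertips stand 19 mm ahead of it and the grasp point (between the pads) is the TCP; z points along the fingers, y is the direction in which the jaws open and shut (so a half turn about z gives the same grasp; the last joint's range is limited). The gripper opens to 85 mm and grips with 20 to 120 N. Pads are 22 mm wide; open, the fingers measure 114 mm over their backs; the gripper's body (76 mm by 85 mm) begins 54 mm behind the grasp point. The pads swing forward as they close: fully open they stand 13 mm farther back than shut.
Start: joints at [1.043, 0.434, 0.025, 1.573, -0.012, 1.134, -0.075], TCP at [0.258, -0.569, 0.223] pointing down, gripper open.
Joint ranges: [-2.62, 2.62], [-0.44, 2.09], [-1.27, 1.32], [0.08, 2.57], [-1.32, 4.46], [0.12, 2], [-2.74, 2.74]. Speed limits (rad/s): [2.22, 2.22, 3.01, 3.01, 3.14, 3.14, 3.14].

## Interface

Orientations are given as a unit quaternion [w, x, y, z].
In Python, from workcell import arm, optics gives the robot as it stands.
- The arm moves only by the tool carry_out, never from a script. Its argument "motion" is a list that holds one entry, the list of rows, each a list of 5 numbers: the shift along the tool's x, y, z in m, then the turn about the tool's z in degrees, then the opening, from -1 (shut) to 1 (fully open). In form: [[[dx, dy, dz, roll, jaw], ...]]. A call has 1 to 5 rows; each row shifts and turns the commanded pose from where the row before left it, along the tool's axes as they then stand; what a row does not reach is not made up. A row lasts 1/8 s, in which the tool goes at most 62.5 mm and 10.7 degrees, less where a joint would pass 70% of its speed; a pose out of reach is approached as far as the arm can. A call is refused whole if a number of a shift passes 0.0625 or a number of a turn 10.7, either way. A call with a gripper value outside its range is refused whole. The fingers move at their own pace and stop on an object; the grip force is fixed at half the most. Time passes only in rows, so rows that do not move let the fingers close. It gives the time, the measured TCP pose, the force and the opening at its end, in the units of the state.
- arm.state(): the state, without advancing time (a new reading comes with each control period).
- optics.snapshot(name): name is "scene" or "top" or "wrist"; returns (picture, depth): 420x560x3 uint8, blue, green, red; 420x560 float32, m along the optical axis (not along the pixel's ray), 0 where there is no reading.
- optics.calibration(name): a dict with "fov_y" (degrees; the focal length in pixels is half the picture's height over the tangent of half this angle, whatever the lens; pixels are square), "cx", "cy" (the principal point, pixels), "dist" ([k1, k2, p1, p2, k3] as OpenCV has them; the pictures are not rectified), "eye" and "attitude" of the camera in the world. Camera axes: x right, y down, z forward; pixel columns grow to the right and rows downward; lengths in m; the calibration is good to about 2 mm. A picture is of the moment at which its call begins: read the wrist's pose just before it. calibration takes no time and is no camera call; for the wrist camera it gives the pose at the moment of the call.
- arm.close_job(): hands the job in, once; it reports no verdict.
The state is a dict: "time": time; "q": joint angles; "joint_velocities": joint speeds; "joint_efforts": joint torques, N m; "tcp_pos": TCP position; "orientation": TCP orientation; "ft_force": force on the tool from outside, world axes, zero at the start; "ft_torque": the same for the moment, N m; "finger_gap": finger opening in m.
Only numpy, scipy, OpenCV 4.12 (cv2) and the standard library are available. Lean on these libraries where they do the work, as an engineer would, in place of code of your own. Each camera call takes 0.05 s, during which the arm holds its last target.

## Working session

There is one attempt and no reset: what is moved stays moved. The work goes in short steps, Python scripts to look and compute and a tool call to move; the robot and the scene stay as the last step left them, time stands still between calls to the robot, and variables do not carry over. Pictures are saved under pics/ and viewed, and the job is handed in when it is done.

Besides the shell and the picture viewer there is one more tool, called after "Emit:" by a JSON object that holds its "api" and its "payload", one argument or row to a line. carry_out: Moves the arm, as the interface text tells. Its arguments: {"type":"object","properties":{"motion":{"type":"array","items":{"type":"array","items":{"type":"array","items":{"type":"number"}}}}},"required":["motion"]}

```bash
mkdir -p pics; ls
python3 - <<'E'
from workcell import arm, optics
import cv2
print(arm.state())
for n in ("scene","top","wrist"):
    c=optics.calibration(n); print(n,c)
    p,d=optics.snapshot(n); cv2.imwrite(f"pics/{n}0.png",p)
    import numpy as np; np.save(f"{n}0.npy",d); np.save(f"{n}0c.npy",c,allow_pickle=True)
E
```

```text
pics
{'time': 0.0, 'q': array([ 1.04342886,  0.43520204,  0.02498735,  1.57412957, -0.01157964,
        1.13398416, -0.07511128]), 'joint_velocities': array([-8.46432560e-04, -8.57149434e-04,  1.41589163e-03,  8.45204236e-04,
       -3.69085322e-04, -6.62074758e-05,  6.46849924e-04]), 'joint_efforts': array([-3.07123109e-04, -6.70471859e+01,  1.02481708e+00, -3.16215491e+01,
        1.54145993e-02,  1.23119357e-02, -6.40439339e-05]), 'tcp_pos': array([ 0.25728194, -0.5690071 ,  0.2220266 ]), 'orientation': array([-7.49567487e-04,  9.77539965e-01,  2.10748650e-01, -2.47159689e-04]), 'ft_force': array([0.81452126, 0.09176154, 0.21262915]), 'ft_torque': array([-0.00017962, -0.0596142 , -0.00433372]), 'finger_gap': 0.08517714410173446}
scene {'fov_y': 54.00293357233788, 'cx': 275.80540068383067, 'cy': 210.3979222244023, 'dist': array([-0.11304535,  0.        ,  0.        ,  0.        ,  0.        ]), 'eye': array([0.90103223, 0.72598799, 0.88243696]), 'attitude': array([-0.09650933,  0.22799229,  0.89105027, -0.38044039])}
top {'fov_y': 49.69434843627958, 'cx': 277.64485262905805, 'cy': 213.03665563763408, 'dist': array([-0.1512529,  0.       ,  0.       ,  0.       ,  0.       ]), 'eye': array([0.39071396, 0.01462523, 1.18851652]), 'attitude': array([ 0.02839274, -0.69623379,  0.71588823, -0.04423136])}
wrist {'fov_y': 58.043744194432804, 'cx': 274.97573268158834, 'cy': 211.80349995836113, 'dist': array([-0.08120318,  0.        ,  0.        ,  0.        ,  0.        ]), 'eye': array([ 0.33275759, -0.53568674,  0.37326943]), 'attitude': array([ 0.13444443,  0.82939398, -0.53518294, -0.08723272])}
```

View pics/scene0.png

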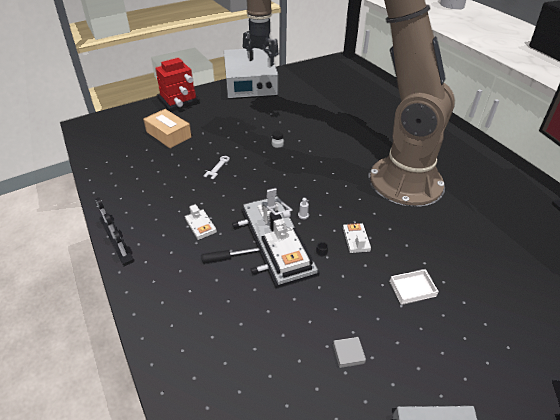

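View pics/top0.png

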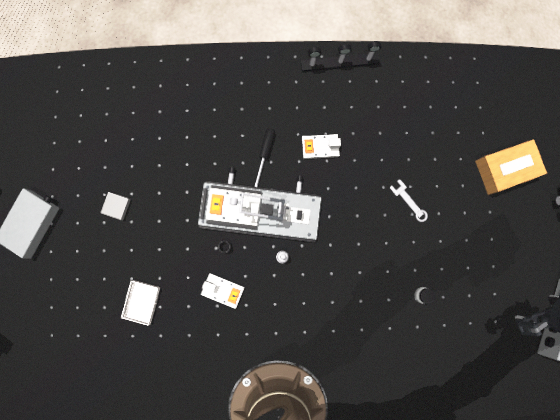

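View pics/wrist0.png

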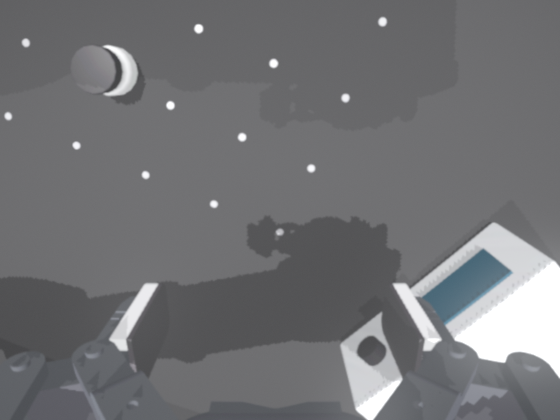

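```bash
cat > h.py <<'E'
import numpy as np, cv2
from scipy.spatial.transform import Rotation as R
def K(c,h=420):
    f=h/2/np.tan(np.radians(c["fov_y"])/2); return np.array([[f,0,c["cx"]],[0,f,c["cy"]],[0,0,1]])
def rot(q): return R.from_quat([q[1],q[2],q[3],q[0]]).as_matrix()
def ray(c,uv):
    p=cv2.undistortPoints(np.array(uv,float).reshape(-1,1,2),K(c),np.array(c["dist"])).reshape(-1,2)
    d=np.c_[p,np.ones(len(p))]@rot(c["attitude"]).T
    return np.array(c["eye"]),d
def onz(c,uv,z):
    e,d=ray(c,uv); return e+d*((z-e[2])/d[:,2])[:,None]
def proj(c,P):
    P=np.atleast_2d(P); Rm=rot(c["attitude"]).T
    rv=cv2.Rodrigues(Rm)[0]; t=-Rm@np.array(c["eye"])
    return cv2.projectPoints(P.astype(float),rv,t,K(c),np.array(c["dist"]))[0].reshape(-1,2)
def tri(c1,u1,c2,u2):
    e1,d1=ray(c1,u1);e2,d2=ray(c2,u2);d1=d1[0]/np.linalg.norm(d1[0]);d2=d2[0]/np.linalg.norm(d2[0])
    s=np.linalg.lstsq(np.c_[d1,-d2],e2-e1,rcond=None)[0]
    a=e1+s[0]*d1;b=e2+s[1]*d2
    return (a+b)/2,np.linalg.norm(a-b)
def cloud(c,d):
    v,u=np.mgrid[0:420,0:560]; uv=np.c_[u.ravel(),v.ravel()].astype(float)
    p=cv2.undistortPoints(uv.reshape(-1,1,2),K(c),np.array(c["dist"])).reshape(-1,2)
    dd=d.ravel()[:,None]; P=np.c_[p*dd,dd]@rot(c["attitude"]).T+np.array(c["eye"])
    return P.reshape(420,560,3)
def load(n): return cv2.imread(f"pics/{n}.png"),np.load(f"{n}.npy"),np.load(f"{n}c.npy",allow_pickle=True).item()
def snap(cam,n):
    from workcell import arm,optics
    c=optics.calibration(cam); p,d=optics.snapshot(cam)
    cv2.imwrite(f"pics/{n}.png",p); np.save(f"{n}.npy",d); np.save(f"{n}c.npy",c,allow_pickle=True)
    return p,d,c
def crop(n,x0,y0,x1,y1,k,out):
    cv2.imwrite(f"pics/{out}.png",cv2.resize(cv2.imread(f"pics/{n}.png")[y0:y1,x0:x1],None,fx=k,fy=k,interpolation=cv2.INTER_CUBIC))
E
python3 - <<'E'
from h import *
crop("top0",190,170,330,250,5,"top0z"); crop("scene0",190,170,330,290,5,"scene0z")
for n in("top0","scene0"):
    p,d,c=load(n); print(rot(c["attitude"])); P=cloud(c,d)
    if n=="top0":
        for uv in [(203,183),(321,197),(198,231),(316,240),(300,205),(216,204),(282,257),(225,247)]: print(uv,P[uv[1],uv[0]].round(4))
E
```

```text
[[-0.02890473 -0.99433944  0.10224278]
 [-0.99936284  0.0266042  -0.02379345]
 [ 0.02093868 -0.10286538 -0.99447488]]
(203, 183) [0.5982 0.182  0.001 ]
(321, 197) [ 0.553  -0.1305 -0.003 ]
(198, 231) [0.4708 0.1962 0.0042]
(316, 240) [ 0.4391 -0.1129 -0.0033]
(300, 205) [ 0.5292 -0.0714  0.0294]
(216, 204) [0.533  0.141  0.0648]
(282, 257) [ 0.3968 -0.0198  0.0684]
(225, 247) [0.4273 0.1264 0.001 ]
[[-0.87741093  0.33287309 -0.34546428]
 [ 0.47973728  0.60656926 -0.63397625]
 [-0.00148562 -0.72198978 -0.69190213]]
```

View pics/top0z.png

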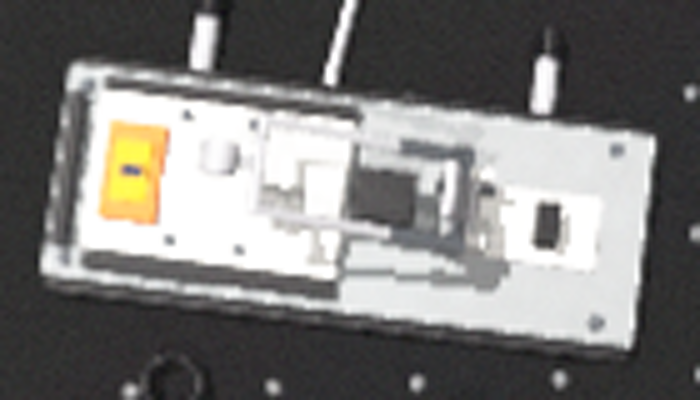

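View pics/scene0z.png

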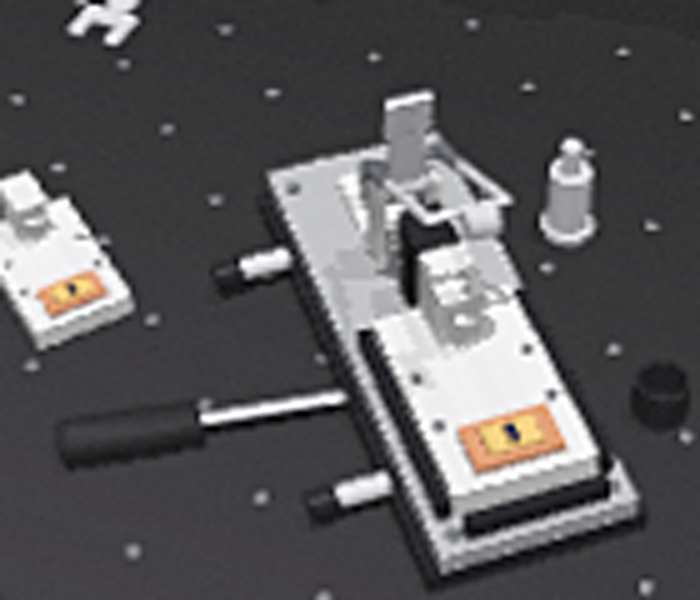

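Run:
```python
from h import *
p,d,c=load("top0"); P=cloud(c,d)
g=p.min(2)
m=np.zeros((420,560),np.uint8); m[175:250,190:330]=((g>90))[175:250,190:330]
m=cv2.morphologyEx(m,cv2.MORPH_OPEN,np.ones((5,5)))
m=cv2.morphologyEx(m,cv2.MORPH_CLOSE,np.ones((9,9)))
cs,_=cv2.findContours(m,0,2); k=max(cs,key=cv2.contourArea)
W=onz(c,cv2.convexHull(k).reshape(-1,2),0.03)
r=cv2.minAreaRect((W[:,:2]*1000).astype(np.float32)); print(r, cv2.boxPoints(r))
# wrist cam in tool
pw,dw,cw=load("wrist0")
q=[-7.49567487e-04,9.77539965e-01,2.10748650e-01,-2.47159689e-04]; T=rot(q)
print("cam in tool",T.T@(cw["eye"]-np.array([0.25728194,-0.5690071,0.2220266]))); print(T.T@rot(cw["attitude"])); print(T)
```

```text
((532.8654174804688, 31.21209716796875), (307.79278564453125, 143.2283935546875), 81.39318084716797) [[ 439.0266  -110.23392]
 [ 580.6421  -131.66849]
 [ 626.7042   172.65811]
 [ 485.08875  194.09268]]
cam in tool [ 0.08247485  0.00050036 -0.1512576 ]
[[-1.00126171e-04 -9.48683523e-01 -3.16227074e-01]
 [ 9.99999696e-01 -3.39674878e-04  7.02399757e-04]
 [-7.73769469e-04 -3.16226907e-01  9.48683269e-01]]
[[ 9.11169891e-01  4.12030086e-01 -7.99157620e-04]
 [ 4.12030827e-01 -9.11168889e-01  1.36128721e-03]
 [-1.67276276e-04 -1.56964149e-03 -9.99998754e-01]]
```

Emit:
{"api": "carry_out", "payload": {
  "motion": [
    [[0.0417,-0.0377,-0.014,0,1],[0.0417,-0.0377,-0.014,0,1],[0.0417,-0.0377,-0.014,0,1],[0.0417,-0.0377,-0.014,0,1],[0.0417,-0.0377,-0.014,0,1]]
  ]
}}

```text
time: 0.78
tcp_pos: [0.3703, -0.31, 0.2932]
orientation: [0.0, 0.978, 0.211, -0.0]
ft_force: [1.4, -0.5, -0.6]
finger_gap: 0.0854
```

Emit:
{"api": "carry_out", "payload": {
  "motion": [
    [[0.0417,-0.0377,0,0,1],[0.0417,-0.0377,0,0,1],[0.0417,-0.0377,0,0,1],[0.0417,-0.0377,0,0,1],[0.0417,-0.0377,0,0,1]]
  ]
}}

```text
time: 1.4
tcp_pos: [0.4825, -0.0525, 0.2928]
orientation: [0.0, 0.978, 0.211, 0.0]
ft_force: [0.9, -0.2, 0.3]
finger_gap: 0.0852
```

Emit:
{"api": "carry_out", "payload": {
  "motion": [
    [[0.0417,-0.0377,0,0,1],[0.0417,-0.0377,0,0,1],[0,0,0,-10,1],[0,0,0,-10,1],[0,0,0,-10,1]]
  ]
}}

```text
time: 2.02
tcp_pos: [0.5269, 0.0491, 0.2925]
orientation: [-0.0, 0.888, 0.459, -0.0]
ft_force: [0.6, 0.0, 0.8]
finger_gap: 0.0853
```

Emit:
{"api": "carry_out", "payload": {
  "motion": [
    [[0,0,0,-9,1],[0,0,0,-9,1],[0,0,0,-9,1],[0,0,0,0,1]]
  ]
}}

```text
time: 2.52
tcp_pos: [0.5269, 0.0487, 0.2925]
orientation: [-0.0, 0.759, 0.651, -0.0]
ft_force: [-0.4, -0.4, -0.3]
finger_gap: 0.0852
```

Run:
```python
from h import *
from workcell import arm
s=arm.state(); print(s["time"],s["tcp_pos"],s["orientation"],s["q"])
snap("wrist","w1")
```

```text
2.525 [0.5269429  0.04874637 0.29254193] [-1.91562437e-04  7.58881906e-01  6.51228203e-01 -2.08965335e-04] [ 0.24462539  0.28195127 -0.55866317  1.66316181  0.15627442  1.24187982
 -0.49941639]
```

View pics/w1.png

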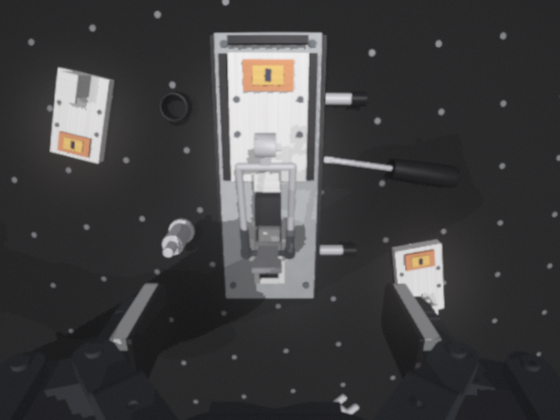

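Run:
```python
from h import *
p,d,c=load("w1")
crop("w1",200,20,340,140,5,"w1a"); crop("w1",200,125,340,305,3,"w1b")
W=onz(c,[(213,34),(326,34),(314.5,299),(225.5,298.5)],0.03); print(W.round(4))
P=cloud(c,d)
for uv in [(213,36),(324,36),(314,296),(228,296),(264,145),(264,138),(264,152),(250,167),(266,168),(280,168),(266,258),(255,260),(278,260),(269,75),(267,200),(240,250),(290,247),(268,180)]:
    print(uv,P[uv[1],uv[0]].round(4), d[uv[1],uv[0]])
```

```text
[[ 0.4863  0.1901  0.03  ]
 [ 0.5995  0.1726  0.03  ]
 [ 0.551  -0.129   0.03  ]
 [ 0.4407 -0.1114  0.03  ]]
(213, 36) [0.4839 0.1903 0.0152] 0.39003932
(324, 36) [0.599  0.1723 0.017 ] 0.38843828
(314, 296) [ 5.516e-01 -1.427e-01  5.000e-04] 0.5049685
(228, 296) [ 0.4446 -0.108   0.0305] 0.47078934
(264, 145) [0.5267 0.0907 0.1728] 0.26968226
(264, 138) [0.5273 0.0951 0.1691] 0.27177265
(264, 152) [0.5258 0.0855 0.1715] 0.27259684
(250, 167) [0.5125 0.0734 0.1573] 0.29044822
(266, 168) [0.5245 0.0705 0.1562] 0.29186726
(280, 168) [0.5352 0.0691 0.1573] 0.29069448
(266, 258) [ 0.5101 -0.0153  0.1337] 0.34074503
(255, 260) [ 0.5006 -0.0137  0.1381] 0.33650377
(278, 260) [ 0.5208 -0.0169  0.1381] 0.33657572
(269, 75) [0.5364 0.1407 0.0588] 0.36163297
(267, 200) [0.5169 0.0263 0.0925] 0.3664388
(240, 250) [ 0.4709 -0.0485  0.0303] 0.45115307
(290, 247) [ 0.5325 -0.0163  0.1148] 0.35787952
(268, 180) [0.5209 0.0455 0.0915] 0.3612114
```

View pics/w1a.png

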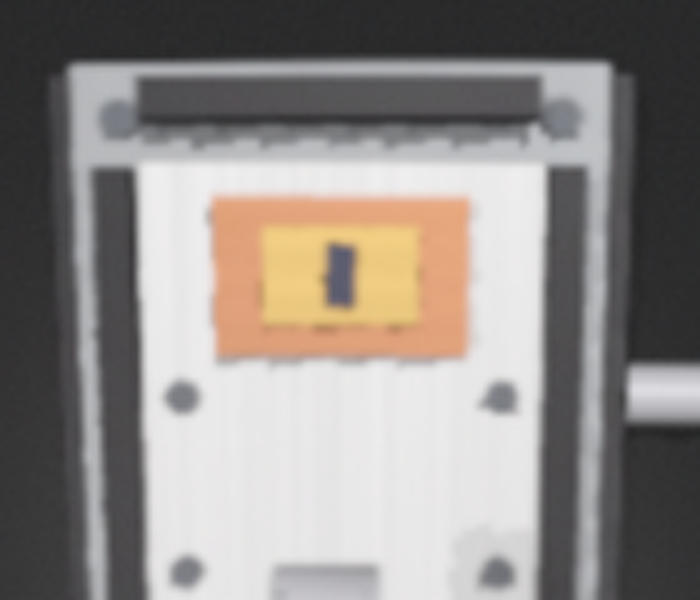

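View pics/w1b.png

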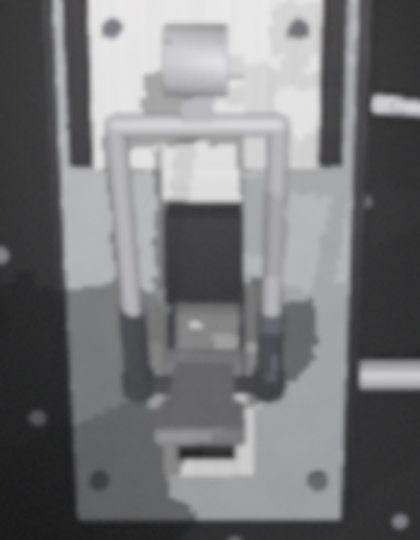

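```bash
cat >> h.py <<'E'
def nestfit(W):  # corners far-left(+x,+y) far-right(+x,-y) near-right(-x,-y) near-left(-x,+y)
    M=np.array([[156,62],[156,-62],[-150,-62],[-150,62]])/1000.
    A=M-M.mean(0);B=W[:,:2]-W[:,:2].mean(0)
    th=np.arctan2((A[:,0]*B[:,1]-A[:,1]*B[:,0]).sum(),(A*B).sum()); 
    Rm=np.array([[np.cos(th),-np.sin(th)],[np.sin(th),np.cos(th)]])
    o=W[:,:2].mean(0)-Rm@M.mean(0); return th,o,(W[:,:2]-(M@Rm.T+o))
def tonest(P,th,o):
    P=np.atleast_2d(P); Rm=np.array([[np.cos(th),-np.sin(th)],[np.sin(th),np.cos(th)]])
    return np.c_[(P[:,:2]-o)@Rm,P[:,2]]
E
python3 - <<'E'
from h import *
p,d,c=load("w1")
W=onz(c,[(214,33),(322.6,33),(314.4,298.4),(225.7,298.4)],0.03)
th,o,r=nestfit(W); print(np.degrees(th),o,r.round(4)*1000)
P=cloud(c,d); N=tonest(P.reshape(-1,3),th,o).reshape(420,560,3)
np.set_printoptions(suppress=True,linewidth=200)
def show(name,sel):
    q=N[sel]; print(name,len(q),(np.median(q,0)*1000).round(1),(q.min(0)*1000).round(1),(q.max(0)*1000).round(1))
z=N[...,2];x=N[...,0];y=N[...,1]; near=(abs(y)<.06)&(abs(x-.0)<.16)
show("tower",near&(abs(z-.092)<.002)&(x<.005)&(x>-.035)&(abs(y)<.015))
show("roller",near&(z>.15)&(abs(y)<.012)&(x>.04))
show("bar",near&(z>.145)&(abs(y)<.025)&(x<.052)&(x>.035))
show("keepertop",near&(abs(z-.0915)<.002)&(x>.006)&(x<.06)&(abs(y)<.02))
show("slab",near&(abs(z-.05)<.0025)&(x>.0)&(x<.15)&(abs(y)<.044))
show("mount",near&(abs(z-.056)<.003)&(x>.08)&(abs(y)<.03))
show("highz",near&(z>.1))
# column profile along y~0
for v in range(125,300,3):
    print(v,(N[v,266]*1000).round(1),(N[v,242]*1000).round(1),(N[v,293]*1000).round(1))
E
```

```text
81.3541561951299 [0.51844248 0.02838854] [[ 6.8 -1.1]
 [-7.   0.7]
 [-6.2  1.1]
 [ 6.3 -0.7]]
tower 781 [-13.5   1.3  92. ] [-28.9 -11.4  90.1] [ 1.2 14.4 94. ]
roller 1737 [103.   -6.7 443.7] [ 41.7 -12.  153.3] [103.   12.  443.7]
bar 1954 [ 38.9  19.6 379.7] [ 35.  -22.4 150.9] [ 52.   25.  387.1]
keepertop 714 [19.3  0.1 91.5] [  6.1 -11.3  89.6] [46.  13.7 93.4]
slab 6682 [76.1 -1.6 50.1] [  6.8 -39.5  47.5] [135.9  40.5  52.5]
mount 1517 [114.6   0.1  56.5] [ 89.  -29.6  53.2] [128.8  29.2  59. ]
highz 28813 [ 32.7  11.8 365.9] [-55.5 -60.  100.2] [103.   60.  443.7]
125 [65.2  2.6 50.9] [65.2 27.1 50. ] [ 65.1 -25.   51. ]
128 [62.1  2.6 50.2] [62.2 27.2 50.6] [ 62.1 -25.   50.7]
131 [59.   2.6 50.6] [59.1 27.3 50.5] [ 58.9 -25.1  49.6]
134 [ 69.8  -0.1 166.5] [56.  27.4 49.8] [ 56.  -25.1  50.8]
137 [ 67.9  -0.1 168.2] [52.9 27.5 49.7] [ 53.  -25.1  51.2]
140 [ 66.2  -0.2 171.5] [49.6 27.7 48.5] [ 49.8 -25.2  50.7]
143 [ 64.2  -0.2 172.3] [46.7 27.7 49.8] [ 46.5 -25.3  48.9]
146 [ 62.1  -0.2 173. ] [43.8 27.6 51.5] [ 43.4 -25.3  49.6]
149 [ 59.9  -0.2 172.6] [40.5 27.8 50.1] 
[... 2567 characters left out ...]
 [-113.1   34.    29.2] [-112.8  -28.3   29.8]
275 [-99.6   3.8  62.3] [-116.4   34.    30.7] [-118.2  -28.5   27.4]
278 [-117.9    4.6   35.6] [-120.7   34.2   30.3] [-121.4  -28.5   29.2]
281 [-122.     4.6   35.5] [-125.2   34.4   29.7] [-124.8  -28.4   30.5]
284 [-129.4    4.8   29.6] [-129.5   34.5   29.5] [-129.1  -28.5   30.3]
287 [-133.     4.8   30.7] [-133.8   34.7   29.3] [-133.7  -28.6   29.5]
290 [-137.2    4.9   30.8] [-137.5   34.7   30.3] [-137.3  -28.6   30.6]
293 [-141.     4.9   31.5] [-142.3   34.9   29.4] [-140.5  -28.6   32.6]
296 [-146.3    5.    29.9] [-145.6   34.9   31. ] [-146.3  -28.8   29.9]
299 [-168.7    5.9    0.4] [-168.7   38.2    0.3] [-169.8  -30.5   -1.3]
```

Run:
```python
from h import *
np.set_printoptions(suppress=True,linewidth=200)
p,d,c=load("w1"); P=cloud(c,d)
tcp=np.array([0.5269429,0.04874637,0.29254193]);T=rot([-1.91562437e-04,7.58881906e-01,6.51228203e-01,-2.08965335e-04])
Q=(P-tcp)@T
print("yaw",np.degrees(np.arctan2(T[1,0],T[0,0])))
def show(n,m): q=Q[m]*1000; print(n,len(q),np.median(q,0).round(1),np.percentile(q,1,axis=0).round(1),np.percentile(q,99,axis=0).round(1))
v,u=np.mgrid[0:420,0:560]
box=lambda a,b,e,f:(u>=a)&(u<=b)&(v>=e)&(v<=f)
rol=box(248,282,128,158)&(P[...,2]>.162)&(P[...,2]<.18); show("roller",rol)
ys,xs=np.where(rol); print(xs.min(),xs.max(),ys.min(),ys.max())
for r in (140,145,150): 
    m=rol[r]; print(r,np.where(m)[0][[0,-1]],(Q[r][m][[0,-1],1]*1000).round(2))
bar=box(236,296,160,176)&(P[...,2]>.15)&(P[...,2]<.163); show("bar",bar)
lev=box(255,278,245,262)&(P[...,2]>.1)&(P[...,2]<.17); show("lev",lev)
show("tower",box(250,285,190,226)&(abs(P[...,2]-.092)<.0025)); show("keep",box(250,285,168,193)&(abs(P[...,2]-.0915)<.0025))
# cylinder fit of roller: centre x,z in tool
q=Q[rol&(abs(Q[...,1]-np.median(Q[rol][:,1]))<.006)]
from scipy.optimize import least_squares
f=lambda a:np.hypot(q[:,0]-a[0],q[:,2]-a[1])-.009
s=least_squares(f,[q[:,0].mean(),q[:,2].mean()+.009],loss="soft_l1",f_scale=.001); print("roller centre tool x,z",s.x*1000, "rms",np.sqrt((f(s.x)**2).mean())*1000)
# two-view triangulation from top/scene
crop("top0",225,195,275,230,12,"t0r"); crop("scene0",260,195,310,230,12,"s0r")
ctr=tcp+T@np.array([s.x[0],np.median(Q[rol][:,1]),s.x[1]]); print("world",ctr)
for n in ("top0","scene0"): print(n,proj(load(n)[2],ctr))
```

```text
yaw 81.26853953444757
roller 516 [ 41.9  -6.  121.8] [ 32.3 -13.8 119.4] [ 48.8   1.3 129.3]
254 275 133 157
140 [254 275] [-13.71   1.29]
145 [254 275] [-13.79   1.29]
150 [254 275] [-13.9    1.29]
bar 599 [ 22.9  -6.3 135.7] [ 14.  -28.9 133. ] [ 28.   16.9 141.1]
lev 347 [-67.3  -6.4 168.2] [-72.1 -18.  147.7] [-64.3   4.2 192. ]
tower 848 [-33.8  -6.5 200.6] [-49.9 -19.4 198.9] [-13.9   6.2 202.8]
keep 592 [ -4.3  -6.3 201. ] [-15.1 -18.8 199.3] [  5.7   6.1 202.8]
roller centre tool x,z [ 40.15160671 129.41781509] rms 0.5584066645563297
world [0.52706698 0.08934085 0.16312478]
top0 [[233.72882182 200.69899202]]
scene0 [[285.30949921 213.87000921]]
```

View pics/t0r.png

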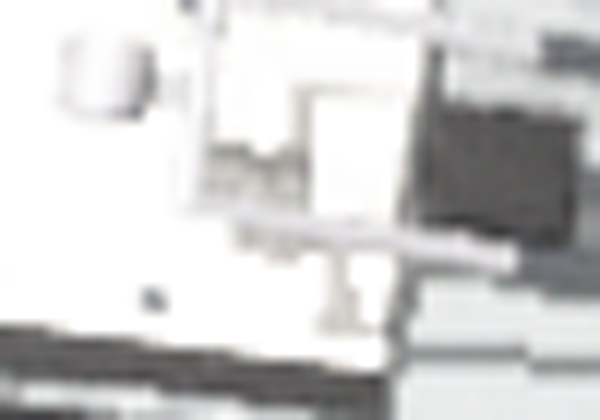

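View pics/s0r.png

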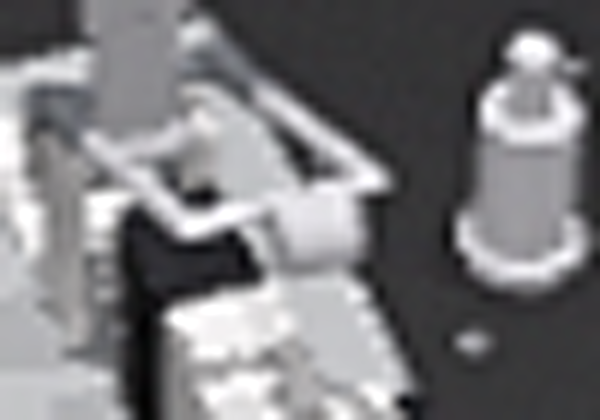

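Emit:
{"api": "carry_out", "payload": {
  "motion": [
    [[0.02,-0.0032,0.0425,0,0],[0.02,-0.0031,0.0425,0,0],[0,0,0,0,0]]
  ]
}}

```text
time: 2.95
tcp_pos: [0.5247, 0.0903, 0.2052]
orientation: [-0.002, 0.759, 0.652, -0.002]
ft_force: [0.1, -0.0, 0.2]
finger_gap: 0.0426
```

```bash
cat >> h.py <<'E'
def tool():
    from workcell import arm
    s=arm.state(); return s["tcp_pos"],rot(s["orientation"]),s
E
python3 - <<'E'
from h import *
np.set_printoptions(suppress=True,linewidth=200)
t,T,s=tool(); print(s["time"],t,s["finger_gap"])
p,d,c=snap("wrist","w2"); P=cloud(c,d); Q=(P-t)@T
np.save("w2Q.npy",Q)
m=(Q[...,2]<.06)&(Q[...,2]>.03)&(abs(Q[...,0])<.014)&(abs(Q[...,1])<.014)
q=Q[m]*1000; print(len(q),np.median(q,0),np.percentile(q,1,axis=0),np.percentile(q,99,axis=0))
E
```

```text
2.95 [0.52465587 0.09033692 0.20515178] 0.04261535546560496
1006 [ 2.68218311  1.83494248 34.4030248 ] [-13.39625702  -5.68804816  31.98496565] [ 8.56622724  9.81549155 45.98745705]
```

View pics/w2.png

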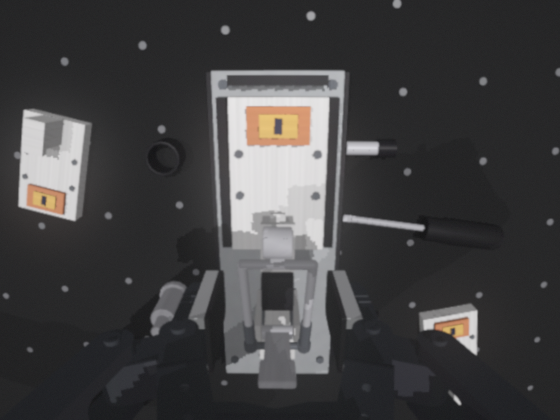

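Emit:
{"api": "carry_out", "payload": {
  "motion": [
    [[0,0,0,0,0]]
  ]
}}

```text
time: 3.12
tcp_pos: [0.5279, 0.0889, 0.2092]
orientation: [0.001, 0.759, 0.651, 0.001]
ft_force: [0.7, 0.6, 0.2]
finger_gap: 0.0429
```

```bash
cat > meas.py <<'E'
from h import *
import sys
np.set_printoptions(suppress=True,linewidth=200)
t,T,s=tool(); print(s["time"],t,s["orientation"].round(4),s["finger_gap"],s["ft_force"].round(1))
n=sys.argv[1]
p,d,c=snap("wrist",n); P=cloud(c,d); Q=(P-t)@T
np.save(n+"Q.npy",Q)
E
python3 meas.py w3
python3 - <<'E'
from h import *
from scipy.optimize import least_squares
Q=np.load("w3Q.npy")
m=(Q[...,2]<.055)&(Q[...,2]>.025)&(abs(Q[...,0])<.012)&(abs(Q[...,1])<.014)
q=Q[m]*1000; print(len(q),np.median(q,0),np.percentile(q,1,axis=0),np.percentile(q,99,axis=0))
q=q[(q[:,0]>-5)&(abs(q[:,1]-np.median(q[:,1]))<6)]
f=lambda a:np.hypot(q[:,0]-a[0],q[:,2]-a[1])-9
s=least_squares(f,[q[:,0].mean(),q[:,2].mean()+9],loss="soft_l1"); print(s.x,np.sqrt((f(s.x)**2).mean()))
E
```

```text
3.125 [0.52787577 0.08889712 0.20919971] [0.0007 0.7592 0.6508 0.0007] 0.04286915542683779 [0.7 0.6 0.2]
941 [ 3.68525483 -1.4484952  38.45482132] [-11.15964139  -9.23057027  35.96912719] [ 9.52278972  6.17261203 50.27880826]
[ 0.37718399 45.98628584] 0.5412402513012783
```

Emit:
{"api": "carry_out", "payload": {
  "motion": [
    [[0,0,0.015,0,0],[0,0,0.015,0,0],[0,0,0.01,0,0],[0,0,0.004,0,0],[0,0,0,0,0]]
  ]
}}

```text
time: 3.8
tcp_pos: [0.5268, 0.0895, 0.1635]
orientation: [-0.0, 0.758, 0.652, -0.0]
ft_force: [0.5, 0.1, 0.1]
finger_gap: 0.0427
```

```bash
python3 meas.py w4
```

```text
3.8 [0.52676738 0.08946141 0.16350857] [-0.0002  0.7585  0.6517 -0.0002] 0.04269184120172732 [0.5 0.1 0.1]
```

View pics/w4.png

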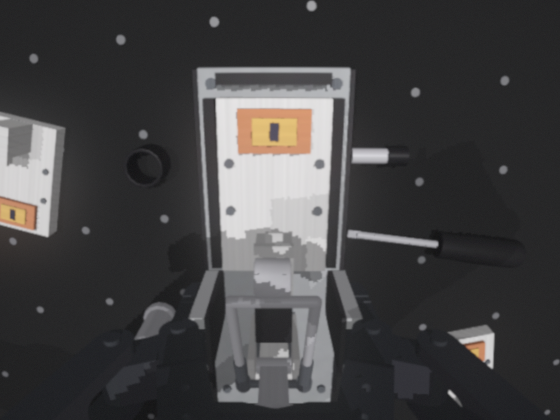

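Run:
```python
from h import *
from scipy.optimize import least_squares
Q=np.load("w4Q.npy")
m=(Q[...,2]<.003)&(Q[...,2]>-.015)&(abs(Q[...,0])<.0105)&(abs(Q[...,1])<.014)
q=Q[m]*1000; print(len(q),np.median(q,0),np.percentile(q,1,axis=0),np.percentile(q,99,axis=0))
q=q[(q[:,0]>-8)&(abs(q[:,1]-np.median(q[:,1]))<6)]
f=lambda a:np.hypot(q[:,0]-a[0],q[:,2]-a[1])-9
s=least_squares(f,[q[:,0].mean(),q[:,2].mean()+9],loss="soft_l1"); print(s.x,np.sqrt((f(s.x)**2).mean()))
# fingers
for nm,sg in (("L",-1),("R",1)):
    m=(abs(Q[...,2])<.02)&(abs(Q[...,0])<.012)&(sg*Q[...,1]>.015)&(sg*Q[...,1]<.045)
    q=Q[m]*1000; print(nm,len(q),np.percentile(q,2,axis=0).round(1),np.percentile(q,98,axis=0).round(1))
```

```text
1440 [ 4.04306759 -0.03201579 -7.22892818] [-6.63519447 -7.74089932 -9.74885545] [9.33762201 7.68042032 1.93370288]
[-0.00347667  0.24150352] 0.5413316242235303
L 321 [-10.  -31.7 -19.9] [ 11.5 -19.9 -11.1]
R 324 [ -9.4  22.4 -19.9] [ 11.6  34.3 -11. ]
```

Emit:
{"api": "carry_out", "payload": {
  "motion": [
    [[-0.0005,-0.0012,0,0,0],[0,0,0,0,-0.35],[0,0,0,0,-0.7],[0,0,0,0,-1],[0,0,0,0,-1]]
  ]
}}

```text
time: 4.47
tcp_pos: [0.5257, 0.0891, 0.1638]
orientation: [0.0, 0.759, 0.652, 0.0]
ft_force: [-0.2, -0.0, 0.3]
finger_gap: -0.0001
```

Emit:
{"api": "carry_out", "payload": {
  "motion": [
    [[0,0,0,0,-1],[0,0,0,0,-1]]
  ]
}}

```text
time: 4.72
tcp_pos: [0.5256, 0.0891, 0.1638]
orientation: [-0.0, 0.759, 0.652, -0.0]
ft_force: [0.1, 0.4, 0.2]
finger_gap: 0.0003
```

```bash
python3 meas.py w5
python3 - <<'E'
from h import *
Q=np.load("w5Q.npy")*1000
np.set_printoptions(suppress=True,linewidth=200)
def show(n,m): q=Q[m]; print(n,len(q),np.median(q,0).round(1),np.percentile(q,1,axis=0).round(1),np.percentile(q,99,axis=0).round(1))
B=lambda x0,x1,y0,y1,z0,z1:(Q[...,0]>x0)&(Q[...,0]<x1)&(Q[...,1]>y0)&(Q[...,1]<y1)&(Q[...,2]>z0)&(Q[...,2]<z1)
show("slab",B(-70,120,-50,50,109,116)); show("mount",B(10,100,-40,40,104,109))
show("towertop+keep",B(-110,0,-16,16,69,74)); show("bar",B(-25,-14,-22,22,-2,15))
E
```

```text
4.725 [0.52562747 0.08910428 0.1637649 ] [-0.      0.7585  0.6517 -0.    ] 0.00030840005086438596 [0.1 0.4 0.2]
slab 14255 [ 11.3   1.3 113.7] [-52.3 -37.6 111.2] [ 74.2  40.5 115.3]
mount 3150 [ 53.6   2.  107.2] [ 38.4 -22.6 104.3] [ 67.8  25.9 108.8]
towertop+keep 542 [-19.4   1.6  72.3] [-38.5 -11.6  70.9] [-15.   13.8  73.8]
bar 299 [-16.8 -18.    7.5] [-24.7 -21.9   5.5] [-14.2  21.9  10.5]
```

View pics/w5.png

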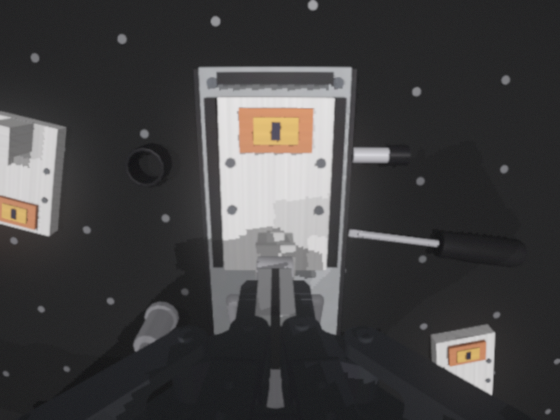

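Run:
```python
from h import *
crop("w5",210,220,340,330,6,"w5z")
Q=np.load("w5Q.npy")*1000
for v in range(236,320,4): print(v,[tuple(Q[v,u].round(0).astype(int)) for u in (235,262,275,288,315)])
```

```text
236 [(np.int64(-26), np.int64(-29), np.int64(114)), (np.int64(-23), np.int64(-8), np.int64(105)), (np.int64(-15), np.int64(1), np.int64(87)), (np.int64(-23), np.int64(11), np.int64(106)), (np.int64(-26), np.int64(31), np.int64(114))]
240 [(np.int64(-29), np.int64(-29), np.int64(113)), (np.int64(-23), np.int64(-8), np.int64(97)), (np.int64(-19), np.int64(1), np.int64(88)), (np.int64(-23), np.int64(11), np.int64(98)), (np.int64(-29), np.int64(32), np.int64(114))]
244 [(np.int64(-32), np.int64(-29), np.int64(113)), (np.int64(-16), np.int64(-7), np.int64(74)), (np.int64(-15), np.int64(1), np.int64(74)), (np.int64(-16), np.int64(10), np.int64(74)), (np.int64(-32), np.int64(32), np.int64(113))]
248 [(np.int64(-36), np.int64(-29), np.int64(113)), (np.int64(-18), np.int64(-7), np.int64(72)), (np.int64(-18), np.int64(1), np.int64(74)), (np.int64(-18), np.int64(10), np.int64(73)), (np.int64(-36), np.int64(32), np.int64(114))]
252 [(np.int64(-39), np.int64(-29), np.int64(114)), (np.int64(-21), np.int64(-7), np.int64(73)), (np.int64(-20), np.int64(1), np.int64(72)), (np.int64(-20), np.int64(10),
[... 3017 characters left out ...]
, np.int64(7))]
308 [(np.int64(-21), np.int64(-18), np.int64(8)), (np.int64(11), np.int64(-3), np.int64(-42)), (np.int64(10), np.int64(1), np.int64(-41)), (np.int64(11), np.int64(6), np.int64(-42)), (np.int64(-21), np.int64(21), np.int64(8))]
312 [(np.int64(-25), np.int64(-19), np.int64(10)), (np.int64(11), np.int64(-3), np.int64(-44)), (np.int64(11), np.int64(1), np.int64(-45)), (np.int64(11), np.int64(6), np.int64(-44)), (np.int64(-25), np.int64(21), np.int64(10))]
316 [(np.int64(-28), np.int64(-19), np.int64(11)), (np.int64(11), np.int64(-3), np.int64(-47)), (np.int64(10), np.int64(1), np.int64(-45)), (np.int64(11), np.int64(5), np.int64(-47)), (np.int64(-28), np.int64(21), np.int64(11))]
```

View pics/w5z.png

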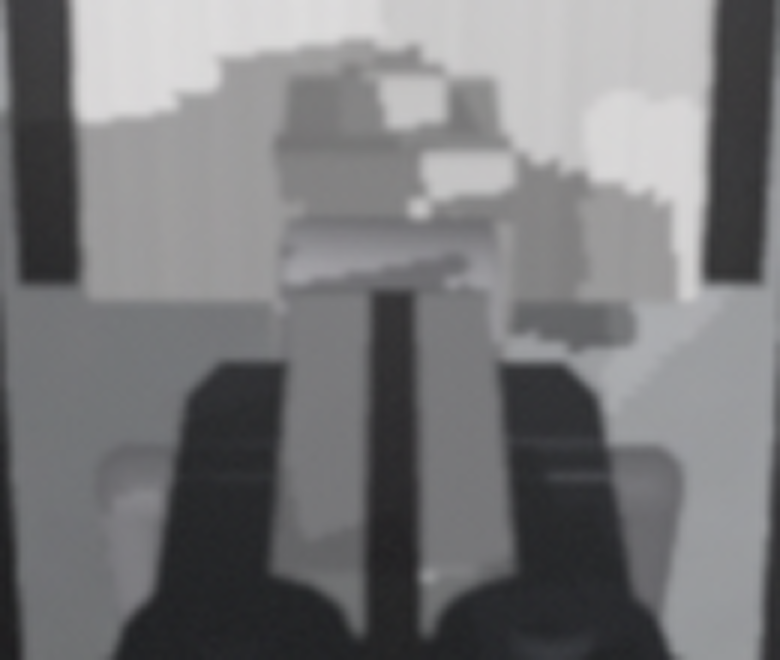

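Run:
```python
from h import *
snap("scene","s5"); crop("s5",230,150,330,240,7,"s5z")
```

View pics/s5z.png

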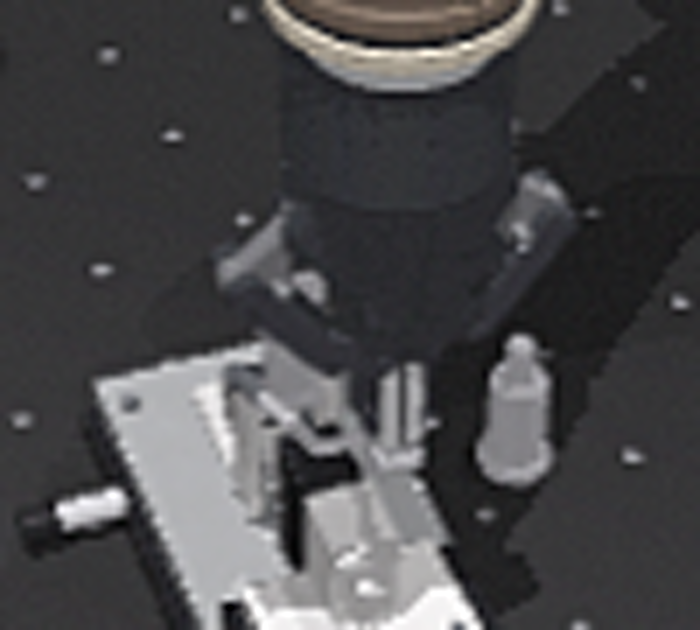

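Emit:
{"api": "carry_out", "payload": {
  "motion": [
    [[0,0,0,0,0],[0,0,0,0,0],[0,0,0.008,0,0],[0,0,0.01,0,0],[0,0,0.009,0,0]]
  ]
}}

```text
time: 5.45
tcp_pos: [0.5253, 0.089, 0.1358]
orientation: [-0.0, 0.759, 0.652, -0.0]
ft_force: [0.3, 0.1, 0.8]
finger_gap: 0.0429
```

Emit:
{"api": "carry_out", "payload": {
  "motion": [
    [[0,0,0,0,0],[0,0,0,0,0]]
  ]
}}

```text
time: 5.7
tcp_pos: [0.5257, 0.0892, 0.1368]
orientation: [-0.0, 0.758, 0.652, -0.0]
ft_force: [0.0, -0.1, -0.8]
finger_gap: 0.0426
```

```bash
python3 meas.py w6
python3 - <<'E'
from h import *
crop("w6",190,230,360,360,4,"w6z")
Q=np.load("w6Q.npy")*1000
for nm,sg in (("L",-1),("R",1)):
    m=(Q[...,2]<.0)&(abs(Q[...,0])<14)&(sg*Q[...,1]>15)&(sg*Q[...,1]<45)&(Q[...,2]>-30)
    q=Q[m]; print(nm,len(q),np.percentile(q,2,axis=0).round(1),np.percentile(q,99,axis=0).round(1))
E
```

```text
5.7 [0.5256753  0.08920824 0.13681881] [-0.      0.7585  0.6517 -0.    ] 0.04264787283436888 [ 0.  -0.1 -0.8]
L 978 [-10.3 -33.2 -29.8] [ 11.8 -19.  -11.2]
R 973 [-10.4  22.3 -29.7] [ 11.7  36.  -11. ]
```

View pics/w6z.png

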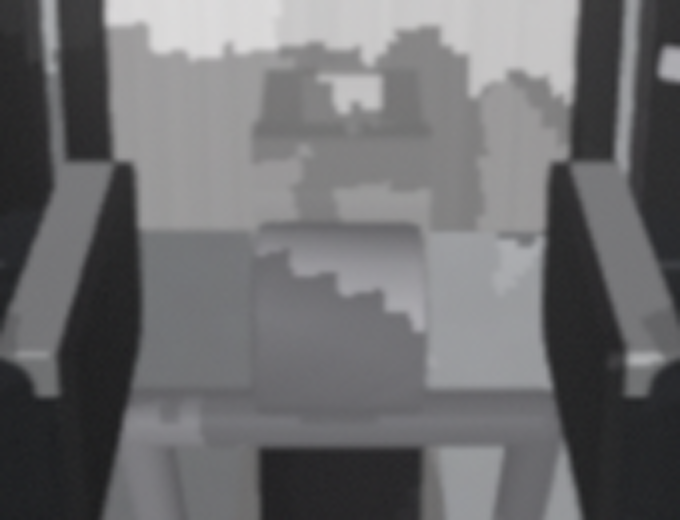

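Emit:
{"api": "carry_out", "payload": {
  "motion": [
    [[0,0,0,0,-0.4],[0,0,0,0,-0.7],[0,0,0,0,-1],[0,0,0,0,-1]]
  ]
}}

```text
time: 6.25
tcp_pos: [0.5257, 0.0893, 0.1369]
orientation: [0.0, 0.758, 0.652, 0.0]
ft_force: [0.7, 0.5, 0.0]
finger_gap: 0.0147
```

```bash
python3 meas.py w7
python3 - <<'E'
from h import *
crop("w7",190,230,360,360,4,"w7z")
p,d,c=load("w7");Q=np.load("w7Q.npy")*1000
np.set_printoptions(suppress=True,linewidth=200)
def show(n,m): q=Q[m]; print(n,len(q),np.median(q,0).round(1),np.percentile(q,1,axis=0).round(1),np.percentile(q,99,axis=0).round(1))
B=lambda x0,x1,y0,y1,z0,z1:(Q[...,0]>x0)&(Q[...,0]<x1)&(Q[...,1]>y0)&(Q[...,1]<y1)&(Q[...,2]>z0)&(Q[...,2]<z1)
show("slab",B(-70,120,-50,50,84,90));show("mount",B(10,100,-40,40,78,83))
m=B(-12,12,-7,9,-45,-20); show("roller",m)
for v in range(300,400,8): print(v,[Q[v,u].round(0).astype(int).tolist() for u in (240,276,310)])
E
```

```text
6.25 [0.52572989 0.08927781 0.13693942] [0.0001 0.7585 0.6517 0.0002] 0.014659947735792236 [0.7 0.5 0. ]
slab 16390 [13.7  1.3 86.9] [-46.8 -37.8  84.9] [74.3 40.4 88.5]
mount 3702 [53.5  1.9 80.5] [ 38.5 -22.8  78.1] [67.5 25.8 82.3]
roller 2335 [  5.7   0.9 -33.3] [ -9.4  -6.8 -44.7] [ 11.4   8.8 -21.7]
300 [[11, -11, -37], [8, 2, -31], [11, 13, -37]]
308 [[11, -11, -42], [6, 2, -34], [11, 13, -42]]
316 [[11, -10, -46], [3, 2, -34], [11, 13, -46]]
324 [[12, -10, -52], [0, 2, -35], [12, 12, -53]]
332 [[12, -9, -57], [-7, 2, -31], [12, 12, -56]]
340 [[13, -9, -61], [-19, 2, -20], [12, 11, -60]]
348 [[12, -9, -64], [-74, 2, 45], [12, 11, -64]]
356 [[11, -8, -66], [-80, 2, 45], [13, 11, -68]]
364 [[17, -7, -75], [-87, 2, 45], [17, 10, -76]]
372 [[17, -7, -78], [-142, 2, 100], [17, 10, -79]]
380 [[16, -7, -80], [-153, 2, 102], [15, 10, -79]]
388 [[14, -7, -81], [-110, 2, 48], [14, 10, -81]]
396 [[13, -7, -82], [-111, 2, 42], [12, 10, -81]]
```

View pics/w7z.png

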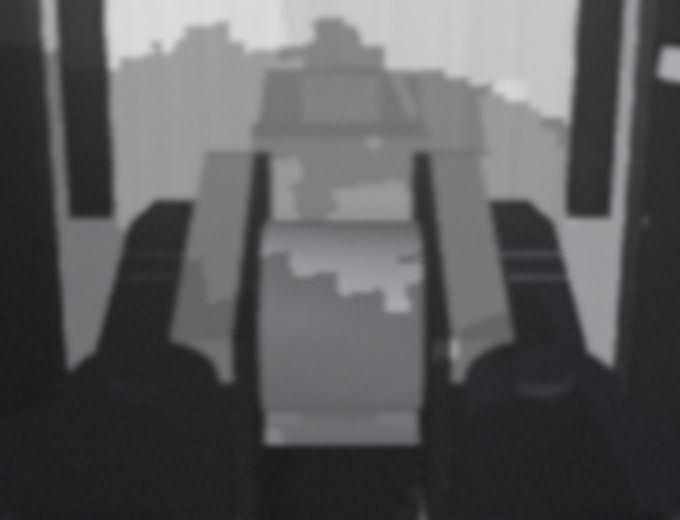

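```bash
cat > ik.py <<'E'
import numpy as np
from scipy.optimize import brentq
def roller(bx,bz,H=(-95.3,85.0)):
    g=lambda f:np.hypot(bx-(H[0]-22*np.sin(f)),bz-(H[1]+22*np.cos(f)))-106
    f=brentq(g,-0.8,1.0); B=np.array([H[0]-22*np.sin(f),H[1]+22*np.cos(f)]); u=(np.array([bx,bz])-B)/106
    return np.array([bx,bz])+20*u,f,np.arctan2(u[1],u[0])
E
python3 - <<'E'
from ik import *
for Hz in (85,83,87):
  r0=None
  for b in [(2.4,154),(10,140),(10,120),(10,100),(10,90),(10,81),(5,81),(0,81),(-1,81)]:
    r,f,s=roller(*b,H=(-95.3,Hz)); r0=r if r0 is None else r0
    print(Hz,b,"roller",r.round(1),"d",(r-r0).round(1),"lever %.2f slope %.2f"%(f,s))
E
```

```text
85 (2.4, 154) roller [ 20.3 162.9] d [0. 0.] lever -0.13 slope 0.46
85 (10, 140) roller [ 29.  146.3] d [  8.7 -16.6] lever -0.22 slope 0.32
85 (10, 120) roller [ 29.8 122.5] d [  9.5 -40.4] lever -0.00 slope 0.12
85 (10, 100) roller [30.  98.7] d [  9.6 -64.2] lever 0.02 slope -0.07
85 (10, 90) roller [29.7 86.8] d [  9.4 -76.1] lever -0.03 slope -0.16
85 (10, 81) roller [29.4 76.1] d [  9.1 -86.8] lever -0.11 slope -0.25
85 (5, 81) roller [24.4 76.1] d [  4.1 -86.8] lever 0.11 slope -0.25
85 (0, 81) roller [19.5 76.4] d [ -0.9 -86.5] lever 0.36 slope -0.23
85 (-1, 81) roller [18.5 76.5] d [ -1.8 -86.5] lever 0.42 slope -0.23
83 (2.4, 154) roller [ 20.1 163.3] d [0. 0.] lever -0.18 slope 0.48
83 (10, 140) roller [ 28.8 146.7] d [  8.7 -16.6] lever -0.25 slope 0.34
83 (10, 120) roller [ 29.8 122.8] d [  9.7 -40.5] lever -0.02 slope 0.14
83 (10, 100) roller [30.  99.1] d [  9.9 -64.3] lever 0.03 slope -0.05
83 (10, 90) roller [29.8 87.2] d [  9.7 -76.1] lever -0.02 slope -0.14
83 (10, 81) roller [29.5 76.5] d [  9.4 -86.8] lever -0.09 slope -0.23
83 (5, 81) roller [24.5 76.5] d [  4.4 -86.8] lever 0.14 slope -0.23
83 (0, 81) roller [19.5 76.8] d [ -0.6 -86.5] lever 0.39 slope -0.21
83 (-1, 81) roller [18.6 76.9] d [ -1.5 -86.4] lever 0.44 slope -0.21
87 (2.4, 154) roller [ 20.5 162.5] d [0. 0.] lever -0.08 slope 0.44
87 (10, 140) roller [ 29.1 145.9] d [  8.6 -16.6] lever -0.19 slope 0.30
87 (10, 120) roller [ 29.9 122.1] d [  9.4 -40.4] lever 0.01 slope 0.10
87 (10, 100) roller [29.9 98.3] d [  9.4 -64.2] lever 0.01 slope -0.08
87 (10, 90) roller [29.7 86.4] d [  9.2 -76.1] lever -0.05 slope -0.18
87 (10, 81) roller [29.3 75.8] d [  8.8 -86.7] lever -0.14 slope -0.27
87 (5, 81) roller [24.3 75.7] d [  3.8 -86.8] lever 0.09 slope -0.27
87 (0, 81) roller [19.4 75.9] d [ -1.2 -86.6] lever 0.34 slope -0.26
87 (-1, 81) roller [18.4 76. ] d [ -2.1 -86.5] lever 0.39 slope -0.25
```

Emit:
{"api": "carry_out", "payload": {
  "motion": [
    [[0.005,0,0.006,0,-1],[0.004,0,0.01,0,-1],[0.001,0,0.012,0,-1],[0,0,0.012,0,-1],[0,0,0.01,0,-1]]
  ]
}}

```text
time: 6.92
tcp_pos: [0.5277, 0.102, 0.0864]
orientation: [-0.001, 0.758, 0.653, 0.002]
ft_force: [-0.2, 5.1, 4.9]
finger_gap: 0.0151
```

Emit:
{"api": "carry_out", "payload": {
  "motion": [
    [[0,0,0.006,0,-1],[0,0,0.002,0,-1],[0,0,0,0,-1]]
  ]
}}

```text
time: 7.3
tcp_pos: [0.5275, 0.1015, 0.0784]
orientation: [-0.001, 0.758, 0.652, 0.001]
ft_force: [0.1, 5.6, 4.5]
finger_gap: 0.0146
```

```bash
cat > m2.py <<'E'
from h import *
import sys
np.set_printoptions(suppress=True,linewidth=200)
n=sys.argv[1]; tz=float(sys.argv[2])  # tcp z
crop(n,190,230,360,400,4,n+"z")
Q=np.load(n+"Q.npy")*1000
W=tz-Q[...,2]
def show(nm,m): q=np.c_[Q[m][:,:2],W[m]]; print(nm,len(q),np.median(q,0).round(1),np.percentile(q,1,axis=0).round(1),np.percentile(q,99,axis=0).round(1))
B=lambda x0,x1,y0,y1,z0,z1:(Q[...,0]>x0)&(Q[...,0]<x1)&(Q[...,1]>y0)&(Q[...,1]<y1)&(W>z0)&(W<z1)
show("slab",B(-70,120,-50,50,47,53));show("mount",B(10,100,-40,40,53.5,59))
show("liptop",B(-75,-2,-16,16,90,93.5))
for u in (250,262,276,290,302):
    print(u,[(v,round(float(Q[v,u,0])),round(float(Q[v,u,1])),round(float(W[v,u]))) for v in range(250,400,6) if Q[v,u,0]<9])
E
python3 meas.py w8; python3 m2.py w8 $(python3 -c "
from workcell import arm; print(arm.state()['tcp_pos'][2]*1000)")
```

```text
7.3 [0.52750588 0.10149437 0.07840963] [-0.0007  0.7578  0.6524  0.0012] 0.014629414971437448 [0.1 5.6 4.5]
slab 18298 [14.   1.3 50.1] [-36.7 -37.8  48.6] [62.  40.7 52.4]
mount 6278 [41.7  2.2 56.4] [ 25.9 -22.7  54.5] [55.5 26.  58.9]
liptop 2465 [-48.    1.2  91.8] [-62.  -11.6  90.6] [-34.1  13.7  93. ]
250 [(250, 1, -12, 51), (256, -3, -12, 50), (262, -6, -12, 50), (322, 8, -7, 124), (328, 5, -7, 123), (334, 4, -7, 125), (340, 1, -7, 125), (346, -2, -7, 124), (352, -4, -7, 124), (358, -6, -7, 125), (364, -9, -7, 124), (370, -40, -10, 92), (376, -44, -10, 91), (382, -48, -10, 91), (388, -51, -10, 92), (394, -55, -11, 91)]
262 [(250, 0, -6, 49), (256, -2, -5, 51), (262, -6, -6, 50), (268, -10, -6, 50), (274, -13, -6, 51), (280, -17, -6, 50), (298, 8, -4, 109), (304, 7, -3, 111), (310, 5, -3, 112), (316, 3, -3, 114), (322, 1, -3, 113), (328, -2, -4, 113), (334, -36, -5, 71), (340, -35, -5, 77), (346, -17, -4, 105), (352, -17, -4, 108), (358, -20, -4, 107), (364, -37, -5, 92), (370, -40, -5, 92), (376, -43, -5, 93), (382, -47, -5, 92), (388, -50, -5, 93), (394, -54, -5, 92)]
276 [(
[... 535 characters left out ...]
 9, 51), (280, -17, 9, 50), (286, 9, 7, 102), (292, 9, 7, 106), (298, 8, 7, 109), (304, 7, 7, 111), (310, 5, 7, 112), (316, 3, 7, 113), (322, 1, 7, 113), (328, -3, 7, 112), (334, -36, 9, 71), (340, -35, 9, 76), (346, -16, 7, 105), (352, -17, 7, 108), (358, -20, 7, 107), (364, -37, 8, 92), (370, -40, 8, 92), (376, -44, 8, 91), (382, -47, 8, 92), (388, -51, 8, 92), (394, -55, 8, 92)]
302 [(250, 1, 15, 50), (256, -3, 15, 49), (262, -6, 15, 50), (322, 8, 10, 124), (328, 6, 10, 124), (334, 3, 10, 124), (340, 1, 10, 124), (346, 0, 10, 126), (352, -2, 10, 127), (358, -4, 10, 127), (364, -5, 10, 128), (370, -41, 14, 91), (376, -45, 14, 91), (382, -47, 14, 92), (388, -52, 14, 91), (394, -55, 14, 92)]
```

View pics/w8.png

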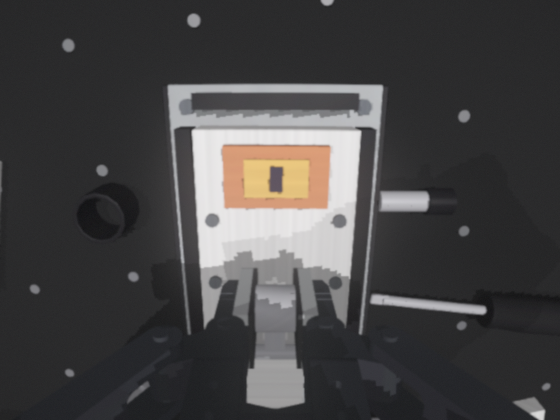

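Run:
```python
from h import *
snap("scene","s8"); crop("s8",230,150,330,240,7,"s8z")
```

```text
(no output)
```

View pics/s8z.png

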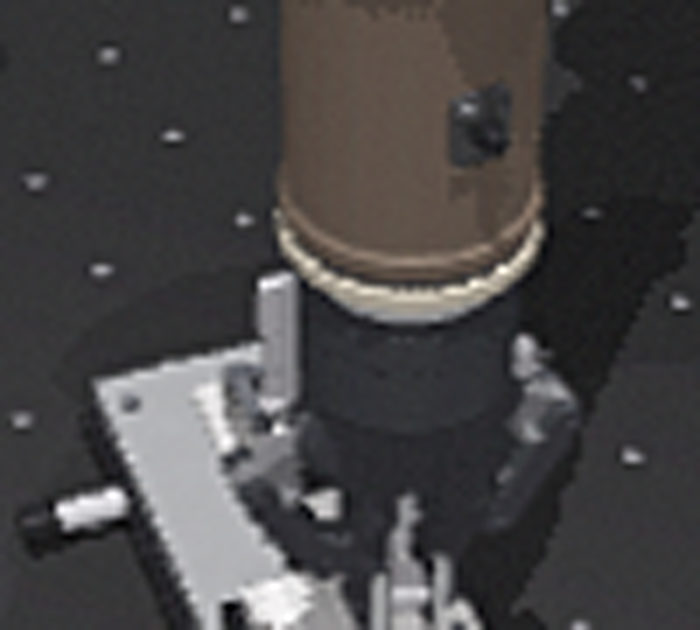

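Emit:
{"api": "carry_out", "payload": {
  "motion": [
    [[0,0,0.006,0,-1],[0,0,0.006,0,-1],[0,0,0.006,0,-1],[0,0,0.004,0,-1],[0,0,0,0,-1]]
  ]
}}

```text
time: 8.02
tcp_pos: [0.527, 0.0989, 0.0564]
orientation: [-0.0, 0.758, 0.652, -0.0]
ft_force: [1.2, 3.5, 3.7]
finger_gap: 0.0146
```

```bash
python3 meas.py w9; python3 m2.py w9 $(python3 -c "
from workcell import arm; print(arm.state()['tcp_pos'][2]*1000)")
```

```text
8.025 [0.52700508 0.09891879 0.05640558] [-0.0001  0.7585  0.6517 -0.0002] 0.014649930834623468 [1.2 3.5 3.7]
slab 20900 [20.1  1.7 50.3] [-28.5 -37.8  48.8] [64.9 40.9 52.5]
mount 7921 [44.5  1.7 56.7] [ 28.6 -22.8  54.8] [58.2 26.1 58.9]
liptop 1774 [-30.7   1.2  91.7] [-39.6  -9.7  90.1] [-2.2 12.1 93.2]
250 [(256, 7, -10, 50), (262, 5, -10, 50), (322, 8, -7, 102), (328, 6, -7, 103), (334, 4, -7, 103), (340, 2, -7, 104), (346, 0, -7, 104), (352, -3, -7, 103), (358, -5, -7, 104), (364, -8, -7, 103), (370, -33, -9, 78), (376, -26, -9, 89), (382, -27, -8, 92), (388, -29, -9, 92), (394, -33, -9, 92)]
262 [(256, 8, -5, 50), (262, 4, -5, 50), (268, 2, -5, 51), (274, -1, -5, 52), (280, -4, -5, 51), (298, 8, -4, 87), (304, 7, -3, 89), (310, 5, -3, 91), (316, 2, -3, 90), (322, 0, -3, 91), (328, -3, -4, 90), (334, -33, -5, 53), (340, -33, -5, 58), (346, -23, -4, 75), (352, -16, -4, 87), (358, -18, -4, 89), (364, -21, -4, 88), (370, -33, -4, 78), (376, -25, -4, 91), (382, -27, -4, 92), (388, -30, -4, 91), (394, -33, -4, 92)]
276 [(256, 8, 2, 50), (262, 5, 2, 50), (268, 1, 2, 50), (274, -1, 2
[... 318 characters left out ...]

290 [(256, 8, 8, 51), (262, 5, 8, 51), (268, 1, 8, 49), (274, -1, 8, 51), (280, -4, 8, 51), (298, 8, 7, 87), (304, 7, 7, 89), (310, 4, 7, 89), (316, 3, 7, 91), (322, 0, 7, 91), (328, -2, 7, 92), (334, -32, 9, 54), (340, -33, 8, 58), (346, -33, 8, 62), (352, -16, 7, 87), (358, -17, 7, 89), (364, -21, 7, 89), (370, -33, 8, 78), (376, -26, 7, 90), (382, -28, 7, 91), (388, -30, 7, 92), (394, -32, 7, 92)]
302 [(256, 8, 14, 50), (262, 5, 14, 50), (322, 9, 10, 103), (328, 6, 10, 102), (334, 4, 10, 104), (340, 3, 10, 105), (346, 0, 10, 104), (352, -2, 10, 104), (358, -3, 10, 106), (364, -6, 10, 106), (370, -32, 13, 79), (376, -26, 12, 90), (382, -27, 12, 91), (388, -30, 12, 92), (394, -33, 12, 92)]
```

View pics/w9z.png

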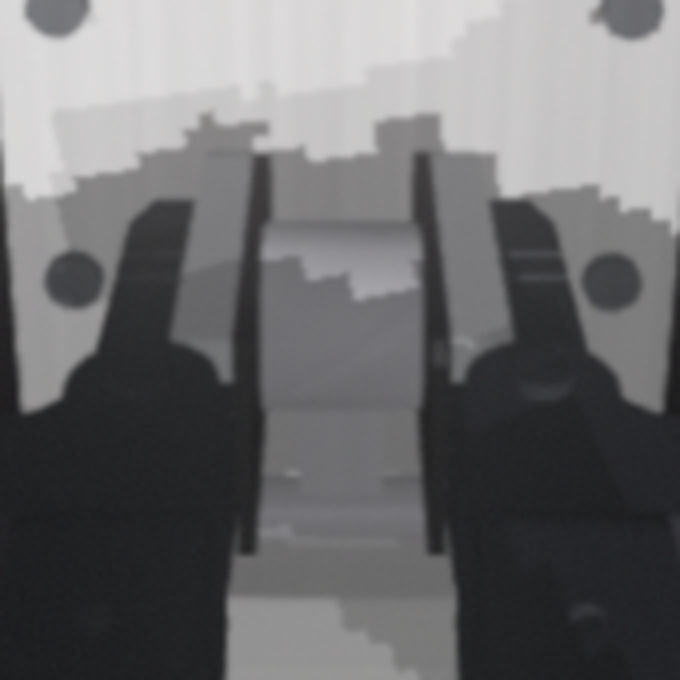

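Emit:
{"api": "carry_out", "payload": {
  "motion": [
    [[0,0,0.003,0,-1],[0,0,0.002,0,-1],[0,0,0,0,-1]]
  ]
}}

```text
time: 8.45
tcp_pos: [0.527, 0.0983, 0.0516]
orientation: [0.0, 0.759, 0.651, -0.0]
ft_force: [0.5, 0.9, 4.2]
finger_gap: 0.0148
```

```bash
python3 meas.py w10; python3 m2.py w10 $(python3 -c "
from workcell import arm; print(arm.state()['tcp_pos'][2]*1000)") | cut -c1-1400 | grep -E "slab|^262|^276|^250"
```

```text
8.45 [0.52695663 0.09825137 0.05156941] [ 0.0002  0.7587  0.6515 -0.0005] 0.014755290108722134 [0.5 0.9 4.2]
slab 21657 [21.3  1.7 50.2] [-27.6 -37.9  48.7] [65.5 40.8 52.5]
250 [(262, 7, -10, 50), (328, 6, -7, 97), (334, 3, -7, 97), (340, 1, -7, 98), (346, -1, -7, 98), (352, -4, -7, 98), (358, -7, -7, 97), (364, -9, -7, 98), (370, -31, -9, 75), (376, -32, -9, 78), (382, -25, -8, 89), (388, -25, -8, 91), (394, -28, -8, 92)]
262 [(262, 7, -5, 50), (268, 4, -5, 50), (274, 1, -5, 50), (280, -2, -5, 50), (292, 9, -4, 79), (298, 8, -4, 82), (304, 7, -3, 85), (310, 5, -3, 86), (316, 3, -3, 86), (322, 0, -4, 85), (328, -2, -4, 86), (334, -32, -5, 49), (340, -32, -5, 54), (346, -32, -5, 58), (352, -16, -4, 82), (358, -17, -4, 84), (364, -19, -4, 85), (370, -31, -4, 76), (376, -32, -4, 78), (382, -25, -4, 89), (388, -25, -4, 91), (394, -29, -4, 91)]
276 [(262, 7, 2, 50), (268, 4, 2, 50), (274, 1, 2, 50), (280, -2, 2, 50), (292, 9, 2, 79), (298, 8, 2, 82), (304, 7, 2, 84), (310, 5, 2, 85), (316, 3, 2, 86), (322, 0, 2, 86), (328, -2, 2, 87), (334, -8, 2, 82), (340, -11, 2, 82), (346, -13, 2, 83), (352, -14, 2, 84), (358, -17, 2, 84), (364, -20, 2, 85), (370, -31, 2, 75), (376, -33, 2, 77), (382, -25, 2, 89), (388, -26, 2, 91), (394, -28, 2, 92)]
```

Emit:
{"api": "carry_out", "payload": {
  "motion": [
    [[-0.003,0,0,0,-1],[-0.003,0,0,0,-1],[-0.002,0,0,0,-1],[-0.001,0,0,0,-1],[0,0,0,0,-1]]
  ]
}}

```text
time: 9.12
tcp_pos: [0.5259, 0.0904, 0.0519]
orientation: [-0.0, 0.758, 0.652, 0.0]
ft_force: [-0.0, 4.5, 2.3]
finger_gap: 0.015
```

```bash
python3 meas.py w11; python3 m2.py w11 $(python3 -c "
from workcell import arm; print(arm.state()['tcp_pos'][2]*1000)") | cut -c1-1400 | grep -E "slab|^262|^276|^250"
```

```text
9.125 [0.52588922 0.09040917 0.05188083] [-0.0001  0.7584  0.6517  0.0003] 0.014982286369114937 [-0.   4.5  2.3]
slab 25263 [25.9  1.2 50. ] [-24.7 -38.   48.5] [73.4 40.6 52.3]
250 [(262, 7, -10, 50), (322, 9, -7, 98), (328, 6, -7, 97), (334, 3, -7, 97), (340, 1, -7, 98), (346, -1, -7, 99), (352, -4, -7, 98), (358, -6, -7, 98), (364, -9, -7, 97), (370, -17, -8, 91), (376, -20, -8, 91), (382, -23, -8, 91), (388, -25, -8, 92), (394, -29, -8, 91)]
262 [(262, 7, -5, 50), (268, 4, -5, 51), (274, 1, -5, 51), (280, -2, -5, 51), (298, 8, -4, 82), (304, 7, -4, 84), (310, 5, -4, 85), (316, 3, -4, 86), (322, 1, -3, 87), (328, -3, -4, 86), (334, -14, -4, 74), (340, -15, -4, 76), (346, -19, -4, 76), (352, -16, -4, 82), (358, -17, -4, 84), (364, -17, -4, 89), (370, -17, -4, 91), (376, -20, -4, 91), (382, -22, -4, 92), (388, -25, -4, 92), (394, -27, -4, 93)]
276 [(262, 7, 2, 50), (268, 4, 2, 50), (274, 1, 2, 49), (280, -2, 2, 50), (298, 8, 2, 83), (304, 7, 2, 84), (310, 5, 2, 85), (316, 3, 2, 86), (322, 1, 2, 87), (328, -3, 2, 85), (334, -7, 2, 83), (340, -11, 2, 81), (346, -13, 2, 83), (352, -15, 2, 83), (358, -17, 2, 85), (364, -16, 2, 89), (370, -17, 2, 91), (376, -20, 2, 92), (382, -23, 2, 91), (388, -25, 2, 92), (394, -28, 2, 92)]
```

View pics/w11z.png

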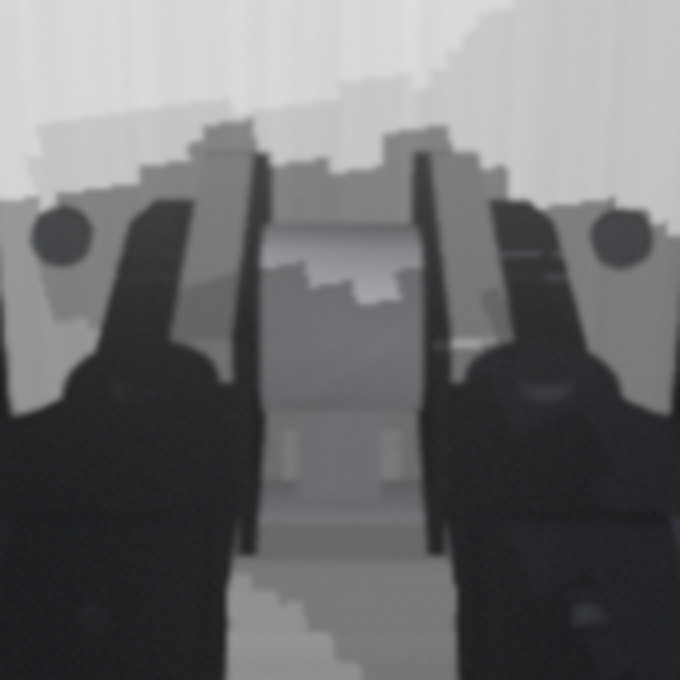

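Emit:
{"api": "carry_out", "payload": {
  "motion": [
    [[-0.0015,0,0,0,-1],[-0.001,0,0,0,-1],[0,0,0,0,-1]]
  ]
}}

```text
time: 9.55
tcp_pos: [0.5255, 0.0881, 0.0518]
orientation: [-0.0, 0.758, 0.652, 0.0]
ft_force: [1.0, 5.5, 1.3]
finger_gap: 0.015
```

```bash
python3 meas.py w12; python3 m2.py w12 $(python3 -c "
from workcell import arm; print(arm.state()['tcp_pos'][2]*1000)") | cut -c1-1400 | grep -E "slab|^262|^276|^250"
```

```text
9.55 [0.52547246 0.08811297 0.05180568] [-0.0002  0.7584  0.6518  0.0003] 0.015034755827363739 [1.  5.5 1.3]
slab 26305 [27.2  1.3 50.1] [-24.4 -37.9  48.6] [75.7 40.7 52.3]
250 [(262, 7, -10, 50), (322, 8, -7, 97), (328, 6, -7, 98), (334, 4, -7, 98), (340, 1, -7, 98), (346, -1, -7, 99), (352, -4, -7, 97), (358, -6, -7, 98), (364, -9, -7, 97), (370, -16, -8, 92), (376, -19, -8, 92), (382, -23, -8, 91), (388, -25, -8, 92), (394, -28, -8, 92)]
262 [(262, 7, -5, 50), (268, 4, -5, 51), (274, 1, -5, 50), (280, -3, -5, 49), (298, 8, -4, 82), (304, 6, -3, 84), (310, 5, -3, 86), (316, 2, -3, 85), (322, 0, -3, 86), (328, -3, -4, 86), (334, -13, -4, 76), (340, -15, -4, 76), (346, -18, -4, 76), (352, -16, -4, 83), (358, -14, -4, 89), (364, -14, -4, 91), (370, -16, -4, 92), (376, -20, -4, 91), (382, -23, -4, 91), (388, -26, -4, 91), (394, -28, -4, 92)]
276 [(262, 7, 2, 50), (268, 4, 2, 51), (274, 1, 2, 50), (280, -2, 2, 50), (286, 9, 2, 74), (292, 9, 2, 79), (298, 8, 2, 82), (304, 6, 2, 83), (310, 4, 2, 84), (316, 3, 2, 86), (322, 1, 2, 87), (328, -3, 2, 85), (334, -8, 2, 81), (340, -11, 2, 82), (346, -12, 2, 84), (352, -15, 2, 83), (358, -14, 2, 89), (364, -15, 2, 91), (370, -16, 2, 93), (376, -19, 2, 92), (382, -22, 2, 92), (388, -25, 2, 92), (394, -28, 2, 92)]
```

Emit:
{"api": "carry_out", "payload": {
  "motion": [
    [[0,0,0,0,-0.4],[0,0,0,0,-0.1],[0,0,0,0,0],[0,0,0,0,0]]
  ]
}}

```text
time: 10.1
tcp_pos: [0.5253, 0.0873, 0.0517]
orientation: [0.0, 0.759, 0.652, -0.0]
ft_force: [-0.8, -1.1, 0.2]
finger_gap: 0.0427
```

```bash
python3 meas.py w13; python3 m2.py w13 $(python3 -c "
from workcell import arm; print(arm.state()['tcp_pos'][2]*1000)") | cut -c1-1400 | grep -E "slab|^262|^276"
```

```text
10.1 [0.52529522 0.08726734 0.05170456] [ 0.0001  0.7586  0.6515 -0.0002] 0.04270067929999544 [-0.8 -1.1  0.2]
slab 27949 [26.1  1.7 50.1] [-37.6 -37.6  48.7] [76.5 40.6 52.1]
262 [(262, 7, -5, 50), (268, 4, -5, 50), (274, 1, -5, 50), (280, -2, -5, 50), (298, 8, -4, 83), (304, 7, -3, 84), (310, 6, -3, 87), (316, 3, -3, 86), (322, 0, -4, 85), (328, -3, -4, 85), (334, -13, -4, 75), (340, -16, -4, 75), (346, -18, -4, 77), (352, -16, -4, 82), (358, -12, -4, 90), (364, -14, -4, 92), (370, -17, -4, 92), (376, -20, -4, 91), (382, -22, -4, 91), (388, -25, -4, 92), (394, -28, -4, 92)]
276 [(262, 7, 2, 51), (268, 4, 2, 50), (274, 1, 2, 51), (280, -3, 2, 49), (298, 8, 2, 83), (304, 7, 2, 85), (310, 5, 2, 85), (316, 3, 2, 87), (322, 1, 2, 87), (328, -3, 2, 85), (334, -8, 2, 82), (340, -11, 2, 82), (346, -13, 2, 83), (352, -15, 2, 84), (358, -13, 2, 90), (364, -14, 2, 92), (370, -16, 2, 92), (376, -20, 2, 91), (394, -28, 2, 92)]
```

View pics/w13z.png

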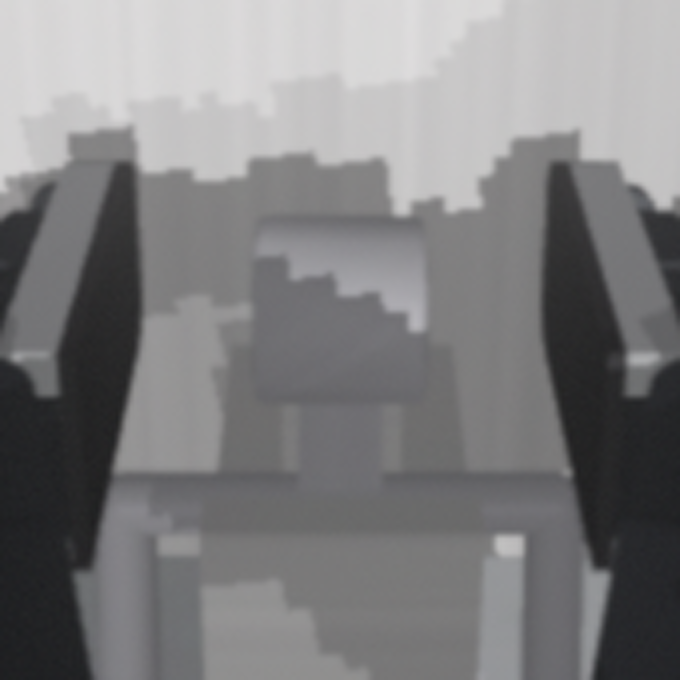

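Emit:
{"api": "carry_out", "payload": {
  "motion": [
    [[0,0,-0.008,0,0],[0,0,-0.02,0,0],[0,0,-0.03,0,0],[0,0,-0.03,0,0.6],[0,0,-0.04,0,1]]
  ]
}}

```text
time: 10.78
tcp_pos: [0.5248, 0.0875, 0.1809]
orientation: [-0.0, 0.758, 0.652, -0.0]
ft_force: [0.4, -0.1, -0.2]
finger_gap: 0.0767
```

Emit:
{"api": "carry_out", "payload": {
  "motion": [
    [[-0.015,0,-0.04,0,1],[-0.015,0,-0.03,0,1],[-0.01,0,-0.01,0,1],[0,0,0,0,1],[0,0,0,0,1]]
  ]
}}

```text
time: 11.4
tcp_pos: [0.5187, 0.0484, 0.2587]
orientation: [-0.001, 0.758, 0.652, -0.001]
ft_force: [0.8, 0.5, -0.3]
finger_gap: 0.0857
```

```bash
python3 meas.py w14
python3 - <<'E'
from h import *
crop("w14",200,150,350,400,3,"w14z")
Q=np.load("w14Q.npy")*1000
p,d,c=load("w14")
from workcell import arm
tz=arm.state()["tcp_pos"][2]*1000
for v in range(150,420,5): print(v,[ (round(float(Q[v,u,0]),1),round(float(Q[v,u,1]),1),round(float(tz-Q[v,u,2]),1)) for u in (262,276,290)])
E
```

```text
11.4 [0.51874312 0.04842246 0.25868332] [-0.0006  0.7583  0.6519 -0.0007] 0.08568254177161544 [ 0.8  0.5 -0.3]
150 [(23.5, -11.1, 50.0), (28.6, 2.2, 81.5), (23.5, 15.6, 50.3)]
155 [(25.7, -9.7, 90.0), (26.0, 2.1, 92.1), (25.8, 14.0, 90.5)]
160 [(21.6, -9.7, 91.0), (21.7, 2.2, 92.0), (21.7, 14.0, 91.6)]
165 [(17.3, -9.8, 91.0), (17.3, 2.2, 91.4), (17.2, 14.1, 91.0)]
170 [(13.0, -9.8, 91.6), (13.0, 2.2, 91.3), (13.1, 14.1, 91.8)]
175 [(8.7, -9.9, 92.0), (8.5, 2.2, 90.8), (8.7, 14.2, 92.0)]
180 [(4.2, -9.9, 91.5), (4.2, 2.2, 91.6), (4.2, 14.2, 91.6)]
185 [(-0.3, -10.0, 91.1), (-0.4, 2.2, 90.8), (-0.3, 14.3, 91.4)]
190 [(-4.7, -10.0, 91.4), (-4.6, 2.2, 92.0), (-5.0, 14.4, 90.3)]
195 [(-9.0, -10.0, 92.2), (-9.4, 2.2, 91.0), (-9.2, 14.4, 91.7)]
200 [(-19.0, -10.7, 74.0), (-18.7, 2.2, 75.2), (-32.5, 17.1, 29.1)]
205 [(-18.6, -10.2, 90.7), (-18.8, 2.2, 90.1), (-37.6, 17.1, 30.4)]
210 [(-23.1, -10.2, 91.3), (-22.7, 2.2, 92.5), (-23.1, 14.6, 91.3)]
215 [(-27.7, -10.3, 91.4), (-27.6, 2.2, 91.9), (-49.2, 17.3, 28.8)]
220 [(-32.4, -10.3, 91.4), (-32.3, 2.2, 91.8), (-54.4, 17.3, 30.2)]
225 [(-37.0
[... 1982 characters left out ...]
1.5, 21.4, 0.5)]
370 [(-279.4, -16.2, 1.0), (-279.8, 2.7, 0.6), (-280.3, 21.5, 0.1)]
375 [(-289.2, -16.4, -0.3), (-289.2, 2.7, -0.3), (-288.0, 21.6, 1.1)]
380 [(-297.8, -16.5, -0.2), (-296.1, 2.7, 1.6), (-297.8, 21.8, -0.1)]
385 [(-306.5, -16.6, -0.0), (-305.7, 2.7, 0.9), (-306.0, 21.9, 0.6)]
390 [(-315.6, -16.7, -0.1), (-316.0, 2.7, -0.6), (-315.8, 22.1, -0.3)]
395 [(-324.3, -16.8, 0.3), (-324.4, 2.7, 0.1), (-324.2, 22.2, 0.4)]
400 [(-333.7, -16.9, 0.2), (-333.8, 2.7, 0.0), (-334.9, 22.4, -1.0)]
405 [(-342.6, -17.1, 0.6), (-343.8, 2.7, -0.6), (-343.7, 22.5, -0.4)]
410 [(9.7, -1.9, 341.9), (9.7, 1.4, 342.0), (9.9, 4.7, 342.1)]
415 [(10.9, -1.8, 344.6), (10.8, 1.4, 344.4), (10.5, 4.6, 344.1)]
```

View pics/w14.png

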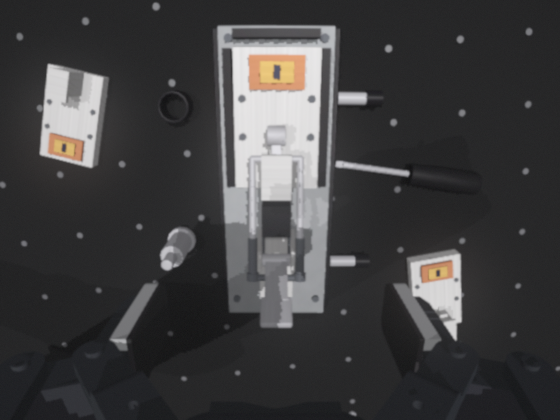

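Emit:
{"api": "carry_out", "payload": {
  "motion": [
    [[-0.008,0,0.02,0,-1],[-0.018,0,0.03,0,-1],[-0.02,0,0.03,0,-1],[-0.016,0,0.028,0,-1],[-0.008,0,0.017,0,-1]]
  ]
}}

```text
time: 12.08
tcp_pos: [0.5074, -0.0216, 0.1324]
orientation: [-0.001, 0.758, 0.652, -0.001]
ft_force: [-0.3, -0.4, 0.7]
finger_gap: 0.0001
```

Emit:
{"api": "carry_out", "payload": {
  "motion": [
    [[0,0,0,0,-1],[0,0,0,0,-1],[0,0,0,0,-1]]
  ]
}}

```text
time: 12.45
tcp_pos: [0.5094, -0.0203, 0.1355]
orientation: [0.0, 0.758, 0.652, 0.001]
ft_force: [1.1, 0.1, 0.7]
finger_gap: 0.0003
```

```bash
python3 meas.py w15
python3 - <<'E'
from h import *
snap("scene","s15"); crop("s15",220,140,330,240,7,"s15z"); crop("w15",200,150,350,400,3,"w15z")
Q=np.load("w15Q.npy")*1000
m=(abs(Q[...,0])<14)&(abs(Q[...,1])<12)&(Q[...,2]>-30)&(Q[...,2]<10)
q=Q[m];print(np.percentile(q,1,axis=0),np.percentile(q,99,axis=0))
E
```

```text
12.45 [ 0.50944285 -0.02028747  0.13553359] [0.0003 0.7582 0.652  0.0006] 0.00025610690060987333 [1.1 0.1 0.7]
[  6.38748181 -11.66516981 -29.87980079] [ 11.79893147  11.75917159 -12.26537917]
```

View pics/w15z.png

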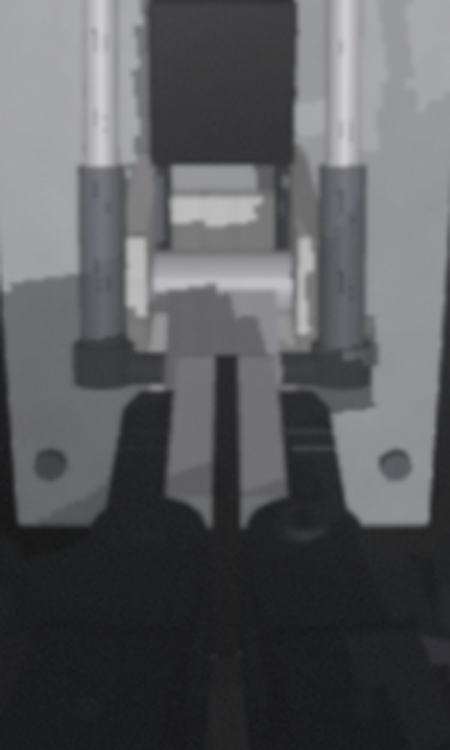

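View pics/s15z.png

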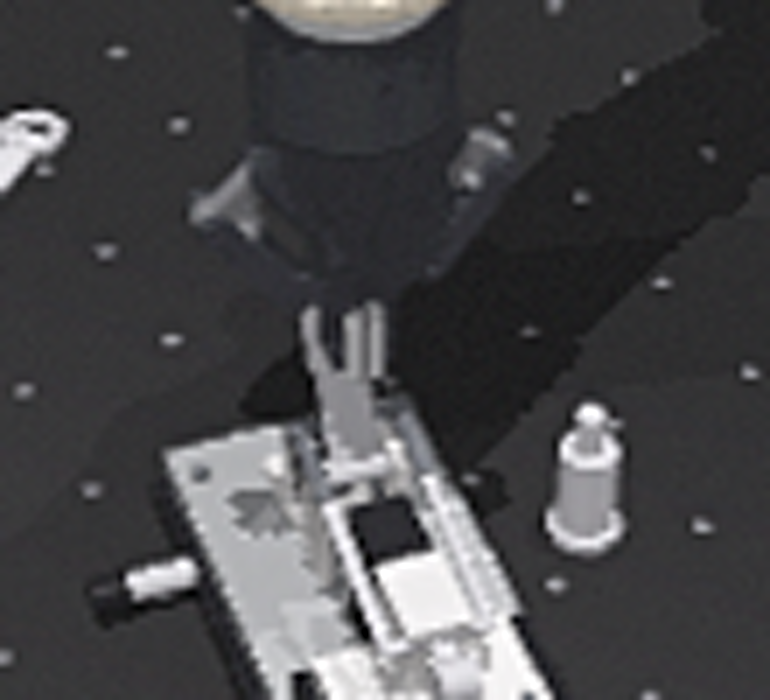

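```bash
cat > arc.py <<'E'
import numpy as np
H=np.array([-72.2,85.4])
def C(f,r): return H+r*np.array([-np.sin(f),np.cos(f)])+3*np.array([np.cos(f),np.sin(f)])
if __name__=="__main__":
    p=np.array([-79.7,146.5])
    for f in np.r_[.33,np.arange(.4,1.7,.1),1.64]:
        r=60+8*(f-.37)/1.27
        c=C(f,r); print("%.2f r%.0f"%(f,r),c.round(1),"d",(c-p).round(1),"-> dx %.1f dz %.1f"%(c[0]-p[0],-(c[1]-p[1]))); p=c
E
python3 arc.py; python3 -c "
from workcell import arm; s=arm.state(); print(s['tcp_pos'],s['ft_force'])"
```

```text
0.33 r60 [-88.7 142.9] d [-9.  -3.6] -> dx -9.0 dz 3.6
0.40 r60 [-92.9 142. ] d [-4.2 -0.9] -> dx -4.2 dz 0.9
0.50 r61 [-98.7 140.2] d [-5.8 -1.8] -> dx -5.8 dz 1.8
0.60 r61 [-104.4  137.8] d [-5.7 -2.4] -> dx -5.7 dz 2.4
0.70 r62 [-109.9  134.8] d [-5.5 -3. ] -> dx -5.5 dz 3.0
0.80 r63 [-115.1  131.2] d [-5.2 -3.6] -> dx -5.2 dz 3.6
0.90 r63 [-119.9  127.1] d [-4.9 -4.1] -> dx -4.9 dz 4.1
1.00 r64 [-124.4  122.5] d [-4.5 -4.6] -> dx -4.5 dz 4.6
1.10 r65 [-128.4  117.4] d [-4.  -5.1] -> dx -4.0 dz 5.1
1.20 r65 [-131.9  111.8] d [-3.5 -5.5] -> dx -3.5 dz 5.5
1.30 r66 [-134.9  105.9] d [-2.9 -5.9] -> dx -2.9 dz 5.9
1.40 r66 [-137.2   99.7] d [-2.4 -6.3] -> dx -2.4 dz 6.3
1.50 r67 [-138.9   93.1] d [-1.7 -6.5] -> dx -1.7 dz 6.5
1.60 r68 [-140.    86.4] d [-1.1 -6.7] -> dx -1.1 dz 6.7
1.64 r68 [-140.2   83.7] d [-0.2 -2.7] -> dx -0.2 dz 2.7
[ 0.50927953 -0.02063758  0.13543278] [-0.56466165 -0.71292197  0.10459219]
```

Emit:
{"api": "carry_out", "payload": {
  "motion": [
    [[-0.005,0,0.0018,0,-1],[-0.004,0,0.0018,0,-1],[-0.0042,0,0.0009,0,-1],[-0.003,0,0.0009,0,-1],[-0.0028,0,0.0009,0,-1]]
  ]
}}

```text
time: 13.18
tcp_pos: [0.506, -0.0395, 0.1285]
orientation: [-0.0, 0.758, 0.652, 0.0]
ft_force: [0.1, 3.6, -1.4]
finger_gap: 0.0003
```

Emit:
{"api": "carry_out", "payload": {
  "motion": [
    [[-0.003,0,0.0012,0,-1],[-0.0027,0,0.0012,0,-1],[-0.0028,0,0.0015,0,-1],[-0.0027,0,0.0015,0,-1]]
  ]
}}

```text
time: 13.68
tcp_pos: [0.5043, -0.0512, 0.123]
orientation: [0.0, 0.759, 0.652, 0.0]
ft_force: [0.8, 4.3, -0.3]
finger_gap: -0.0002
```

Run:
```python
from h import *
t,T,s=tool(); print(s["time"],t,s["ft_force"].round(1))
p,d,c=snap("scene","s16"); crop("s16",220,140,330,240,7,"s16z")
```

```text
13.675 [ 0.50429968 -0.05119959  0.12304141] [ 0.8  4.3 -0.3]
```

View pics/s16z.png

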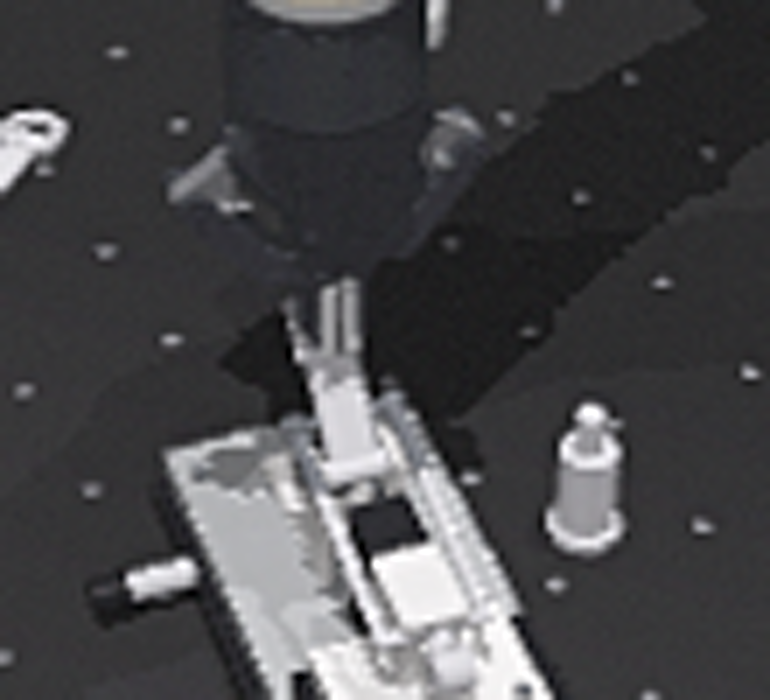

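Emit:
{"api": "carry_out", "payload": {
  "motion": [
    [[-0.0026,0,0.0018,0,-1],[-0.0026,0,0.0018,0,-1],[-0.0025,0,0.002,0,-1],[-0.0024,0,0.0021,0,-1]]
  ]
}}

```text
time: 14.22
tcp_pos: [0.5028, -0.0609, 0.1153]
orientation: [-0.0, 0.758, 0.652, 0.0]
ft_force: [0.4, 5.1, 0.7]
finger_gap: 0.0002
```

Emit:
{"api": "carry_out", "payload": {
  "motion": [
    [[-0.0023,0,0.0022,0,-1],[-0.0022,0,0.0024,0,-1],[-0.002,0,0.0025,0,-1],[-0.002,0,0.0026,0,-1]]
  ]
}}

```text
time: 14.72
tcp_pos: [0.5016, -0.0695, 0.1056]
orientation: [0.0, 0.759, 0.652, 0.0]
ft_force: [1.4, 4.4, 2.3]
finger_gap: 0.0005
```

```bash
python3 meas.py w17
python3 - <<'E'
from h import *
p,d,c=snap("scene","s17"); crop("s17",220,140,330,240,7,"s17z"); crop("w17",190,0,360,400,2,"w17z")
E
```

```text
14.725 [ 0.50155158 -0.06953284  0.1056079 ] [0.0001 0.7585 0.6517 0.    ] 0.0004918190259667281 [1.4 4.4 2.3]
```

View pics/s17z.png

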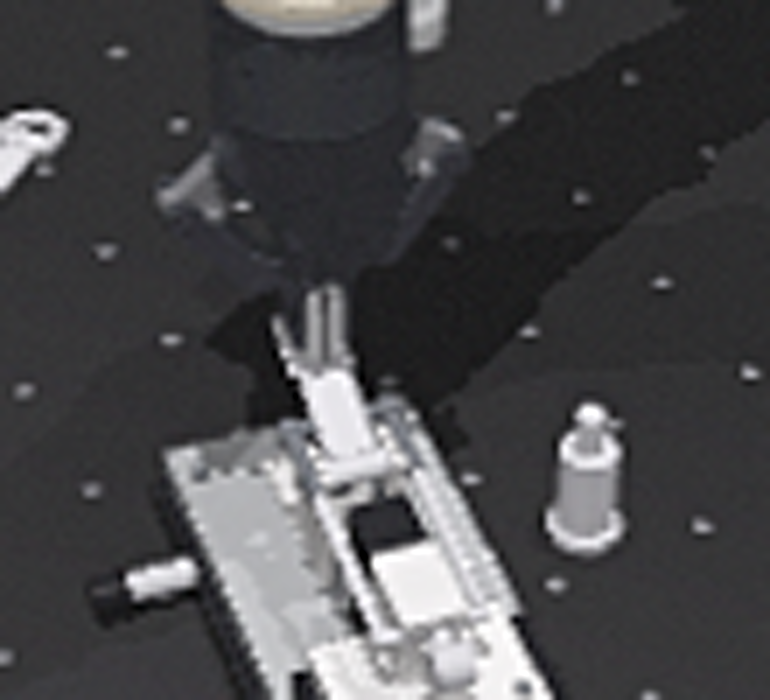

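View pics/w17.png

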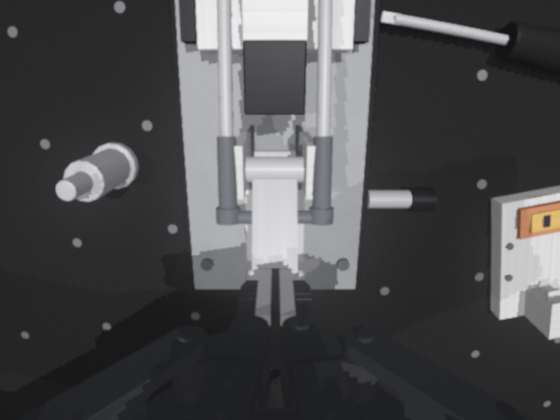

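```bash
cat > lev.py <<'E'
from h import *
import sys
np.set_printoptions(suppress=True,linewidth=200)
n=sys.argv[1]; v0,v1=int(sys.argv[2]),int(sys.argv[3])
Q=np.load(n+"Q.npy")*1000
q=Q[v0:v1,262:290].reshape(-1,3); 
p=np.polyfit(q[:,0],-q[:,2],1); r=-q[:,2]-np.polyval(p,q[:,0]); k=abs(r)<3; p=np.polyfit(q[k,0],-q[k,2],1)
# face direction outward = (-sin, cos): slope dz/dx = -cos/sin
print("slope",p[0],"lever",np.arctan2(1,-p[0]) if True else 0, "kept",k.mean(), "x range",q[k,0].min(),q[k,0].max())
E
python3 lev.py w17 190 250; python3 -c "
from arc import *
p=C(1.1,64.6)
for f in np.arange(1.15,1.66,.05):
    c=C(f,60+8*(f-.37)/1.27); print('%.2f'%f,c.round(1),'dx %.1f dz %.1f'%(c[0]-p[0],p[1]-c[1])); p=c"
```

```text
slope -0.41284001176912505 lever 1.1792702129543846 kept 0.5571428571428572 x range 14.695786514244444 33.861996588623974
1.15 [-130.2  114.7] dx -1.8 dz 2.7
1.20 [-131.9  111.8] dx -1.7 dz 2.8
1.25 [-133.5  108.9] dx -1.5 dz 2.9
1.30 [-134.9  105.9] dx -1.4 dz 3.0
1.35 [-136.1  102.8] dx -1.3 dz 3.1
1.40 [-137.2   99.7] dx -1.1 dz 3.2
1.45 [-138.2   96.4] dx -0.9 dz 3.2
1.50 [-138.9   93.1] dx -0.8 dz 3.3
1.55 [-139.6   89.8] dx -0.6 dz 3.3
1.60 [-140.    86.4] dx -0.5 dz 3.4
1.65 [-140.3   83. ] dx -0.3 dz 3.4
```

Emit:
{"api": "carry_out", "payload": {
  "motion": [
    [[-0.0018,0,0.0027,0,-1],[-0.0017,0,0.0028,0,-1],[-0.0015,0,0.0029,0,-1],[-0.0014,0,0.003,0,-1]]
  ]
}}

```text
time: 15.32
tcp_pos: [0.5005, -0.076, 0.0941]
orientation: [0.0, 0.759, 0.652, -0.0]
ft_force: [0.7, 3.2, 2.6]
finger_gap: 0.0004
```

Emit:
{"api": "carry_out", "payload": {
  "motion": [
    [[-0.0012,0,0.0031,0,-1],[-0.001,0,0.0032,0,-1],[-0.0008,0,0.0032,0,-1],[0,0,0,0,-1]]
  ]
}}

```text
time: 15.82
tcp_pos: [0.4996, -0.0792, 0.0844]
orientation: [-0.0, 0.759, 0.651, -0.001]
ft_force: [-0.2, 0.1, 0.5]
finger_gap: -0.0
```

```bash
python3 meas.py w18; python3 lev.py w18 200 250
python3 - <<'E'
from h import *
Q=np.load("w18Q.npy")*1000
print([(v,Q[v,276].round(1).tolist()) for v in range(150,300,8)])
E
```

```text
15.825 [ 0.49961039 -0.07923614  0.08437663] [-0.0001  0.7587  0.6515 -0.0005] -3.164031255156871e-05 [-0.2  0.1  0.5]
slope -0.041087517991215676 lever 1.5297319065109498 kept 0.94 x range 16.54018725877392 38.37339907722467
[(150, [58.2, 1.6, -6.5]), (158, [55.2, 1.6, -7.1]), (166, [51.7, 1.6, -5.3]), (174, [48.4, 1.6, -4.8]), (182, [45.1, 1.6, -4.6]), (190, [42.2, 1.6, -6.1]), (198, [38.8, 1.6, -5.7]), (206, [35.5, 1.6, -5.9]), (214, [32.3, 1.6, -6.4]), (222, [28.9, 1.6, -6.5]), (230, [25.2, 1.6, -6.1]), (238, [21.6, 1.7, -5.8]), (246, [18.2, 1.7, -6.5]), (254, [14.6, 1.7, -6.5]), (262, [10.9, 1.7, -6.5]), (270, [11.2, 1.6, -14.4]), (278, [11.2, 1.6, -21.1]), (286, [11.1, 1.6, -27.1]), (294, [11.2, 1.6, -33.0])]
```

View pics/w18.png

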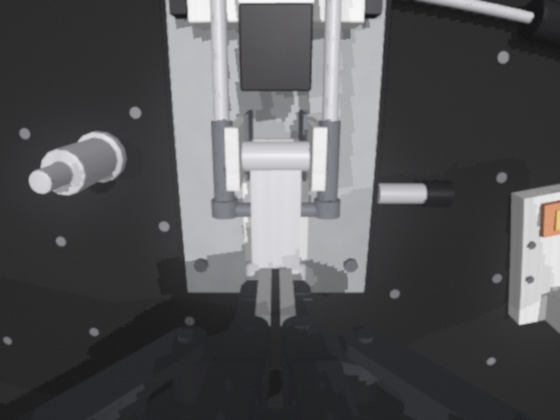

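Emit:
{"api": "carry_out", "payload": {
  "motion": [
    [[0,0,0.003,0,-1],[0,0,0.003,0,-1],[0,0,0.002,0,-1],[0,0,0,0,-1]]
  ]
}}

```text
time: 16.38
tcp_pos: [0.5, -0.0789, 0.0768]
orientation: [0.0, 0.759, 0.652, -0.0]
ft_force: [-0.5, -1.2, 2.9]
finger_gap: 0.0001
```

```bash
python3 meas.py w19; python3 lev.py w19 200 255
python3 - <<'E'
from h import *
Q=np.load("w19Q.npy")*1000
print([(v,Q[v,276].round(1).tolist()) for v in range(150,290,8)])
E
```

```text
16.375 [ 0.5000148  -0.07886254  0.07678718] [ 0.0001  0.7586  0.6516 -0.0002] 9.965696484194196e-05 [-0.5 -1.2  2.9]
slope 0.10953957518598723 lever 1.679900910555677 kept 0.5948051948051948 x range 17.199206647587047 37.054123092281316
[(150, [59.1, 1.6, -12.2]), (158, [56.6, 1.6, -14.7]), (166, [53.8, 1.6, -15.4]), (174, [50.2, 1.6, -12.7]), (182, [47.1, 1.6, -12.5]), (190, [43.8, 1.6, -11.8]), (198, [40.3, 1.6, -11.0]), (206, [37.1, 1.6, -11.1]), (214, [33.6, 1.6, -10.4]), (222, [30.4, 1.6, -10.7]), (230, [26.6, 1.6, -9.8]), (238, [22.9, 1.6, -9.1]), (246, [19.7, 1.6, -9.8]), (254, [15.7, 1.6, -9.0]), (262, [12.1, 1.6, -8.9]), (270, [11.0, 1.6, -14.0]), (278, [11.4, 1.6, -21.5]), (286, [10.6, 1.6, -26.3])]
```

Emit:
{"api": "carry_out", "payload": {
  "motion": [
    [[0,0,0.0015,0,-1],[0,0,0.001,0,-1],[0,0,0,0,-1]]
  ]
}}

```text
time: 16.8
tcp_pos: [0.5003, -0.0789, 0.0756]
orientation: [0.001, 0.759, 0.652, -0.0]
ft_force: [-6.7, -1.6, 21.0]
finger_gap: -0.0004
```

Emit:
{"api": "carry_out", "payload": {
  "motion": [
    [[0,0,-0.001,0,-1],[0,0,0,0,-1]]
  ]
}}

```text
time: 17.05
tcp_pos: [0.5002, -0.0789, 0.0761]
orientation: [0.001, 0.759, 0.652, -0.0]
ft_force: [-4.4, -1.9, 12.9]
finger_gap: 0.0
```

```bash
python3 meas.py w20; python3 lev.py w20 200 255;python3 - <<'E'
from h import *
Q=np.load("w20Q.npy")*1000
print([(v,Q[v,276].round(1).tolist()) for v in range(150,290,8)])
E
```

```text
17.05 [ 0.50022871 -0.07889774  0.07613525] [ 0.0005  0.7586  0.6516 -0.    ] 4.724313342079693e-07 [-4.4 -1.9 12.9]
slope 0.12923176469900724 lever 1.6993157888908006 kept 0.40584415584415584 x range 20.729799646309303 34.33489236004945
[(150, [59.4, 1.6, -14.2]), (158, [56.8, 1.6, -15.7]), (166, [54.0, 1.6, -16.3]), (174, [50.4, 1.6, -13.7]), (182, [46.9, 1.6, -11.7]), (190, [43.7, 1.6, -11.6]), (198, [40.5, 1.6, -11.4]), (206, [37.2, 1.6, -11.4]), (214, [33.8, 1.6, -11.0]), (222, [30.2, 1.6, -10.1]), (230, [26.6, 1.6, -9.8]), (238, [23.7, 1.6, -11.1]), (246, [19.9, 1.6, -10.2]), (254, [16.1, 1.6, -9.8]), (262, [11.9, 1.6, -8.7]), (270, [11.6, 1.6, -15.3]), (278, [11.0, 1.6, -20.8]), (286, [11.2, 1.6, -27.2])]
```

Emit:
{"api": "carry_out", "payload": {
  "motion": [
    [[0,0,-0.004,0,-1],[0,0,-0.015,0,-1],[0,0,-0.03,0,-1],[0,0,-0.04,0,0],[0,0,-0.04,0,1]]
  ]
}}

```text
time: 17.73
tcp_pos: [0.5, -0.0782, 0.2062]
orientation: [-0.0, 0.758, 0.652, 0.0]
ft_force: [1.3, -0.5, 0.3]
finger_gap: 0.0358
```

Emit:
{"api": "carry_out", "payload": {
  "motion": [
    [[0.03,0,-0.03,0,1],[0.04,0,-0.02,0,1],[0.02,0,-0.01,0,1],[0,0,0,0,1],[0,0,0,0,1]]
  ]
}}

```text
time: 18.35
tcp_pos: [0.5131, 0.0087, 0.2634]
orientation: [-0.0, 0.759, 0.651, -0.001]
ft_force: [0.4, -0.1, -0.7]
finger_gap: 0.0857
```

```bash
python3 meas.py w21
python3 - <<'E'
from h import *
snap("scene","s21");crop("s21",200,160,330,290,5,"s21z"); snap("top","t21")
crop("w21",200,20,350,320,2,"w21z")
Q=np.load("w21Q.npy")*1000
t,T,s=tool(); tz=t[2]*1000
for v in range(130,340,4): print(v,[ (round(float(Q[v,u,0]),1),round(float(Q[v,u,1]),1),round(float(tz-Q[v,u,2]),1)) for u in (270,280)])
W=tz-Q[...,2]
def show(nm,m): q=np.c_[Q[m][:,:2],W[m]]; print(nm,len(q),np.median(q,0).round(1),np.percentile(q,1,axis=0).round(1),np.percentile(q,99,axis=0).round(1))
v,u=np.mgrid[0:420,0:560]
show("slab",(abs(W-50)<2)&(abs(u-276)<50)&(v<250));
E
```

```text
18.35 [0.51308395 0.00870798 0.26338285] [-0.0002  0.7589  0.6512 -0.0009] 0.08566295247371822 [ 0.4 -0.1 -0.7]
130 [(46.3, -2.9, 91.0), (46.4, 5.5, 92.0)]
134 [(42.9, -2.9, 91.2), (43.0, 5.5, 91.5)]
138 [(39.6, -2.9, 91.6), (39.6, 5.6, 91.6)]
142 [(36.3, -2.9, 91.9), (36.4, 5.6, 92.6)]
146 [(32.7, -3.0, 90.9), (32.8, 5.6, 91.7)]
150 [(29.5, -3.0, 92.2), (29.3, 5.6, 91.0)]
154 [(25.9, -3.0, 91.4), (25.9, 5.6, 91.3)]
158 [(22.4, -3.0, 91.3), (22.5, 5.6, 91.7)]
162 [(19.4, -3.0, 93.7), (19.2, 5.6, 92.4)]
166 [(15.5, -3.0, 91.8), (15.6, 5.6, 92.0)]
170 [(12.1, -3.0, 92.2), (12.0, 5.7, 91.9)]
174 [(8.4, -3.0, 91.7), (8.3, 5.7, 91.2)]
178 [(4.9, -3.1, 91.7), (81.6, 1.2, 414.6)]
182 [(1.4, -3.1, 92.1), (1.3, 5.7, 91.8)]
186 [(-2.4, -3.1, 91.7), (-2.0, 5.7, 93.1)]
190 [(-6.1, -3.1, 91.2), (-5.8, 5.7, 92.3)]
194 [(-27.2, -3.9, 29.6), (-27.0, 6.6, 30.2)]
198 [(-31.4, -3.9, 30.4), (-31.8, 6.7, 28.9)]
202 [(-34.3, -3.9, 35.3), (-34.2, 6.6, 35.5)]
206 [(-38.3, -3.9, 36.4), (-38.6, 6.6, 35.7)]
210 [(-43.0, -3.9, 35.8), (-42.7, 6.6, 36.5)]
214 [(-29.2, -3.2, 89.3), (-29.0, 5.9, 89.7)]
218 [(-32.2,
[... 791 characters left out ...]
 0.9), (-153.7, 7.5, 0.5)]
290 [(-159.8, -4.9, -0.4), (-159.6, 7.6, 0.0)]
294 [(-165.8, -4.9, -0.9), (-165.7, 7.6, -0.6)]
298 [(-170.4, -4.9, 1.1), (-171.1, 7.6, -0.1)]
302 [(-176.9, -5.0, -0.0), (-176.5, 7.6, 0.5)]
306 [(-182.3, -5.0, 0.6), (-182.7, 7.7, 0.1)]
310 [(-188.1, -5.0, 0.8), (-188.2, 7.7, 0.7)]
314 [(-194.3, -5.0, 0.4), (-194.5, 7.7, 0.2)]
318 [(-200.8, -5.1, -0.2), (-200.6, 7.8, 0.0)]
322 [(-206.4, -5.1, 0.5), (-206.4, 7.8, 0.4)]
326 [(-213.1, -5.1, -0.4), (-213.0, 7.8, -0.2)]
330 [(-218.9, -5.2, 0.2), (-219.0, 7.9, 0.0)]
334 [(-224.6, -5.2, 1.0), (-224.6, 7.9, 0.9)]
338 [(-231.8, -5.2, -0.2), (-231.5, 7.9, 0.2)]
slab 8018 [90.9  1.3 50.3] [ 23.5 -37.5  48.4] [150.2  41.1  51.9]
```

View pics/w21.png

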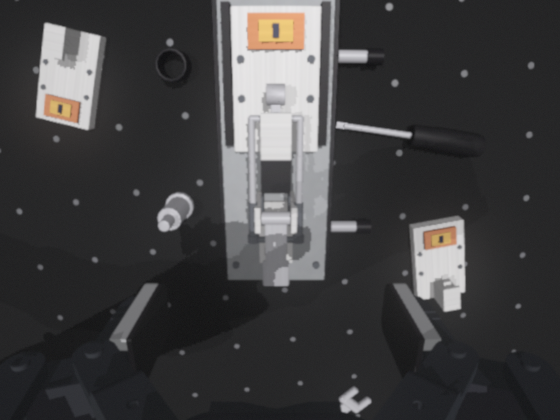

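View pics/s21z.png

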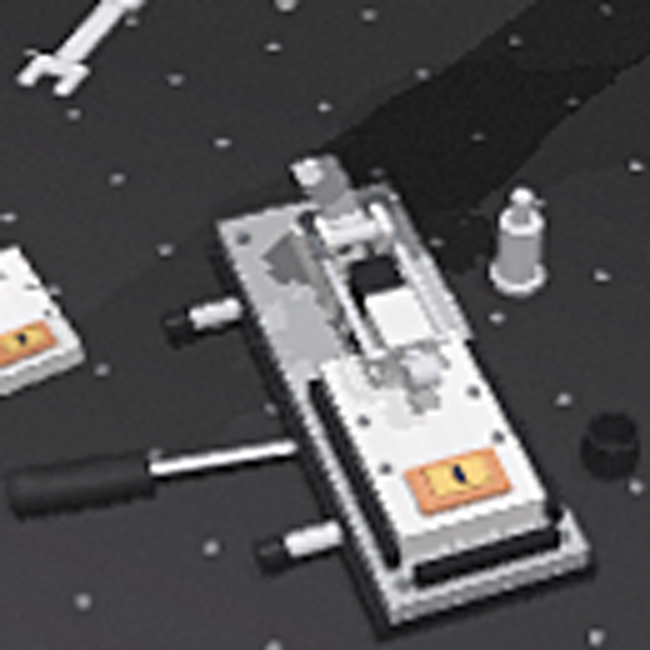

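Run:
```python
from h import *
crop("w21",230,70,320,150,8,"w21k")
Q=np.load("w21Q.npy")*1000; tz=263.4
for v in range(82,132,3): print(v,[ (round(float(Q[v,u,0]),1),round(float(Q[v,u,1]),1),round(float(tz-Q[v,u,2]),1)) for u in (254,276,296)])
```

```text
82 [(85.6, -18.0, 49.5), (85.6, 2.3, 51.3), (85.6, 20.6, 51.7)]
85 [(83.0, -18.0, 49.8), (82.8, 2.1, 88.5), (83.0, 20.6, 50.8)]
88 [(80.3, -18.0, 50.4), (80.4, 2.1, 90.3), (80.3, 20.7, 50.0)]
91 [(77.6, -18.1, 49.4), (78.0, 2.1, 89.5), (77.6, 20.9, 48.3)]
94 [(74.9, -18.1, 50.4), (75.6, 2.1, 91.1), (74.9, 20.8, 50.3)]
97 [(72.2, -18.2, 49.8), (73.3, 2.1, 92.5), (72.2, 20.8, 50.4)]
100 [(69.5, -18.2, 49.9), (70.8, 2.2, 89.2), (69.5, 20.9, 50.4)]
103 [(66.8, -18.3, 49.4), (68.3, 2.2, 87.7), (66.8, 20.9, 50.2)]
106 [(64.1, -18.3, 50.2), (65.7, 2.2, 85.0), (64.1, 20.9, 50.4)]
109 [(61.4, -18.2, 51.6), (63.2, 2.2, 85.2), (61.3, 21.0, 49.4)]
112 [(58.5, -18.4, 49.6), (60.8, 2.2, 85.9), (58.6, 21.0, 50.8)]
115 [(58.2, -16.6, 83.8), (58.7, 2.2, 91.3), (58.1, 19.3, 82.4)]
118 [(55.9, -16.5, 86.8), (56.3, 2.2, 91.6), (55.9, 19.1, 86.2)]
121 [(53.2, -16.7, 84.2), (53.7, 2.2, 90.9), (53.2, 19.3, 84.7)]
124 [(50.6, -16.7, 84.1), (51.4, 2.2, 92.7), (50.6, 19.4, 83.6)]
127 [(48.1, -16.7, 84.7), (48.9, 2.2, 92.5), (48.1, 19.4, 84.2)]
130 [(45.6, -16.7, 84.8), (46.5, 2.2, 92.7), (45.3, 19.5, 82.0)]
```

View pics/w21k.png

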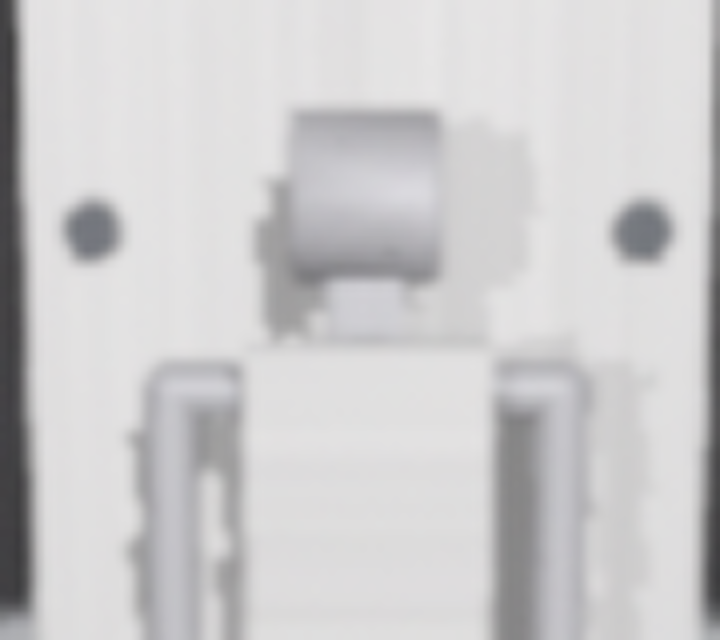

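The crossbar sits under the lip with its top about 85 mm up, and the roller is about 40 mm above the slab. The lever slope gives about 1.645 rad, and the cradle shows no gap to the tower. I'm handing in.

```bash
python3 -c "
from workcell import arm; s=arm.state(); print(s['time'],s['ft_force']); print(arm.close_job())"
```

```text
18.5 [-0.91445067  0.00437297 -0.09161682]
the job is handed in; nothing more can be done
None
```

The latch is closed and the job was handed in at 18.5 s. I gripped the bail by its roller, hooked the crossbar under the keeper lip with the lever at about 0.37 rad, and let go. I then pressed the lever over centre onto its stop with the shut fingers and moved clear.

**Last checks:**
- **Lever:** its slope in the wrist depth picture gives about 1.645 rad, so it is down.
- **Crossbar:** it sits under the lip, with its top about 84 to 86 mm above the table. That fits a centre near the 81 mm seat height.
- **Cradle:** it lies flat at about 50 mm, with no visible gap to the stop tower.
- **Surroundings:** no bystander looked moved in the scene and wrist pictures. The robot stood clear, with only noise on the wrist force.

**What disagreed or went less well:**
- **Fingertip position:** in the images the fingertips end about 11 mm behind the reported TCP, not 19 mm ahead of it. My first closing therefore missed, just above the roller and without touching it. I went 27 mm lower and the second one held.
- **Stop force:** one press step reached about 21 to 22 N at the wrist, against 10 N wanted and 25 N allowed. I backed off at once to about 13 N. I only read the force at the end of each move, so a brief higher peak can't be ruled out.
- **Nest width:** the plate top measured about 110 mm wide instead of 124 mm. I did not rely on that figure.

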